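# Fit the plates, weigh the side dishes and sort them

### The job

Press the loose steel plate down into the pan of the kitchen scale until it clicks in and sits flush, and press the loose terracotta tile flush into the lower shelf of the bamboo stand in the same way. Then weigh the lidded black dishes one at a time, from the smallest to the largest, each let go of while it stands centred on the steel plate: full ones, which swing the needle into the green part of the dial, go upright on the lower shelf of the stand, and the nearly empty ones (needle stays in the red) go upright into the green box. Leave the glass dishes and the black bowl on the upper shelf alone.

Things in the scene. Friction and masses are not known exactly. Their poses are not given: they have to be found in the camera images.
- steel_plate: brushed steel weighing plate, 110 mm (its x) by 64 mm (its y) by 8 mm thick, 150 g. Origin at the centre of the underside. Starts flat on the worktop. Laid in its recess, long side along x, it first rests on the bars, underside 11 mm above the surroundings; pressed in the middle with 10 to 20 N it clicks to the floor, top level with the surroundings.
- tile: terracotta tile, 110 mm (its x) by 64 mm (its y) by 8 mm thick, 150 g. Origin at the centre of the underside. Starts flat on the worktop. Seats in the shelf's recess as the steel plate does in the pan's: rests on the bars 11 mm high, then clicks down level when pressed with 10 to 20 N.
- pan_seat (a point): middle of the grey scale pan, at its surface, 58 mm above the worktop when unloaded; sinks with the pan. Pan 178 mm (x) by 115 mm (y). Recess: channel along x, 8 mm deep, 72 mm wide, crossed by two sprung bars (20 mm thick, 48 mm long along y, at x = +-63 mm, tops 15 mm above the surface). Pressing first sinks the pan to its stop, then clicks the plate in.
- scale_pan (a joint): how far the sprung pan has sunk, m, 0 to 0.020 (stop, at about 10 N). Fitted plate alone: about 0.002; with a nearly empty dish 0.005 to 0.007; with a full dish 0.010 to 0.014. Over 0.0085 the needle is in the green.
- scale: white kitchen scale base, on which the pan moves straight up and down. Origin on the worktop under the pan's middle; x along the pan's recess; the dial lies face up at 128 mm on the -x side. Fixed during a run.
- shelf_seat (a point): middle of the lower shelf's recess, at the shelf's surface, 50 mm above the worktop. Recess: channel along x, 8 mm deep, 72 mm wide, crossed by two sprung bars (20 mm thick, 48 mm long along y, at x = +-63 mm, tops 15 mm above the surface). Does not move in a run.
- stand: bamboo two-tier stand. Origin on the worktop under the lower shelf's middle. Lower shelf 170 mm (x) by 254 mm (y) inside a lip 12 mm tall. Upper shelf (top 127 mm up) begins 85 mm from the origin on the +x side; glass dishes and black bowl stand on it. Does not move in a run.
- green_box: green plastic box, outside 150 mm (x) by 230 mm (y) by 75 mm tall, walls and floor 4 mm thick, open on top. Origin at the centre of the underside. Its flip lid stands open on the +x edge, leaning back, about 150 mm tall; leave it so. Fixed during a run.
- small_p: lidded dish, one rigid piece: matte black cylinder 46 mm across, 36 mm tall, bamboo lid 4 mm, round knob 24 mm across in the middle, from 40 to 60 mm above the underside. Origin at the centre of the underside, z up. Either full (430 to 580 g) or nearly empty (170 to 230 g), which cannot be seen. Smallest size; one or none of this size is present.
- small_q: lidded dish, one rigid piece: matte black cylinder 46 mm across, 36 mm tall, bamboo lid 4 mm, round knob 24 mm across in the middle, from 40 to 60 mm above the underside. Origin at the centre of the underside, z up. Either full (430 to 580 g) or nearly empty (170 to 230 g), which cannot be seen. Smallest size; one or none of this size is present.
- medium_p: lidded dish, one rigid piece: matte black cylinder 56 mm across, 36 mm tall, bamboo lid 4 mm, round knob 24 mm across in the middle, from 40 to 60 mm above the underside. Origin at the centre of the underside, z up. Either full (430 to 580 g) or nearly empty (170 to 230 g), which cannot be seen. Middle size; one or none of this size is present.
- medium_q: lidded dish, one rigid piece: matte black cylinder 56 mm across, 36 mm tall, bamboo lid 4 mm, round knob 24 mm across in the middle, from 40 to 60 mm above the underside. Origin at the centre of the underside, z up. Either full (430 to 580 g) or nearly empty (170 to 230 g), which cannot be seen. Middle size; one or none of this size is present.
- large_p: lidded dish, one rigid piece: matte black cylinder 66 mm across, 36 mm tall, bamboo lid 4 mm, round knob 24 mm across in the middle, from 40 to 60 mm above the underside. Origin at the centre of the underside, z up. Either full (430 to 580 g) or nearly empty (170 to 230 g), which cannot be seen. Largest size; one or none of this size is present.
- large_q: lidded dish, one rigid piece: matte black cylinder 66 mm across, 36 mm tall, bamboo lid 4 mm, round knob 24 mm across in the middle, from 40 to 60 mm above the underside. Origin at the centre of the underside, z up. Either full (430 to 580 g) or nearly empty (170 to 230 g), which cannot be seen. Largest size; one or none of this size is present.
- glass_dish_1: clear glass side dish, 80 mm across, 35 mm tall, on the upper shelf; leave alone
- glass_dish_2: green glass side dish, 60 mm across, 35 mm tall, on the upper shelf; leave alone
- black_bowl: matte black bowl, 90 mm across, 40 mm tall, on the upper shelf; leave alone
Not all that is in view belongs to the job. What is shaped like the large_q but turquoise is not meant. What is shaped like the medium_p but blue or purple is not meant.

How it is judged (in metres and radians):
On the way, in this order (a step that is already met when the one before it is completed fails the run):
1. the steel plate sits flush in the scale pan and the tile flush in the lower shelf (horizontal distance between steel_plate and pan_seat below 0.006 m and z of steel_plate in the frame of pan_seat below -0.006 m and angle between each of steel_plate, tile's own z axis and vertical below 0.04 rad and horizontal distance between tile and shelf_seat below 0.006 m and z of tile in the frame of shelf_seat below -0.006 m), for 0.2 s.
2. the small dish stands free and centred on the fitted plate (horizontal distance between small_p and pan_seat below 0.012 m and z of small_p in the frame of pan_seat between -0.004 and 0.005 m and angle between small_p's own z axis and vertical below 0.08 rad and linear speed of small_p below 0.02 m/s and contact force between small_p and the fingers below 0.05 N), for 0.3 s.
3. the small dish stands free and centred on the fitted plate (horizontal distance between small_q and pan_seat below 0.012 m and z of small_q in the frame of pan_seat between -0.004 and 0.005 m and angle between small_q's own z axis and vertical below 0.08 rad and linear speed of small_q below 0.02 m/s and contact force between small_q and the fingers below 0.05 N), for 0.3 s.
4. the medium dish stands free and centred on the fitted plate (horizontal distance between medium_p and pan_seat below 0.012 m and z of medium_p in the frame of pan_seat between -0.004 and 0.005 m and angle between medium_p's own z axis and vertical below 0.08 rad and linear speed of medium_p below 0.02 m/s and contact force between medium_p and the fingers below 0.05 N), for 0.3 s.
5. the medium dish stands free and centred on the fitted plate (horizontal distance between medium_q and pan_seat below 0.012 m and z of medium_q in the frame of pan_seat between -0.004 and 0.005 m and angle between medium_q's own z axis and vertical below 0.08 rad and linear speed of medium_q below 0.02 m/s and contact force between medium_q and the fingers below 0.05 N), for 0.3 s.
6. the large dish stands free and centred on the fitted plate (horizontal distance between large_p and pan_seat below 0.012 m and z of large_p in the frame of pan_seat between -0.004 and 0.005 m and angle between large_p's own z axis and vertical below 0.08 rad and linear speed of large_p below 0.02 m/s and contact force between large_p and the fingers below 0.05 N), for 0.3 s.
7. the large dish stands free and centred on the fitted plate (horizontal distance between large_q and pan_seat below 0.012 m and z of large_q in the frame of pan_seat between -0.004 and 0.005 m and angle between large_q's own z axis and vertical below 0.08 rad and linear speed of large_q below 0.02 m/s and contact force between large_q and the fingers below 0.05 N), for 0.3 s.
At the end, for the whole second after the job is handed in: Steel plate and tile each within 6 mm of centre, under 2 mm proud, level; every full dish upright on the lower shelf, every light one upright in the green box. On the way each dish, smallest first, stood let go within 12 mm of the middle of the fitted plate (all of step 1 and x of small_p in the frame of shelf_seat between -0.085 and 0.085 m and y of small_p in the frame of shelf_seat between -0.127 and 0.127 m and z of small_p in the frame of shelf_seat between -0.004 and 0.006 m and angle between each of small_p, small_q, medium_p, medium_q, large_p, large_q's own z axis and vertical below 0.1 rad and linear speed of each of small_p, small_q, medium_p, medium_q, large_p, large_q below 0.02 m/s and x of small_q in the frame of green_box between -0.071 and 0.071 m and y of small_q in the frame of green_box between -0.111 and 0.111 m and z of small_q in the frame of green_box between 0 and 0.012 m and x of medium_p in the frame of green_box between -0.071 and 0.071 m and y of medium_p in the frame of green_box between -0.111 and 0.111 m and z of medium_p in the frame of green_box between 0 and 0.012 m and x of medium_q in the frame of shelf_seat between -0.085 and 0.085 m and y of medium_q in the frame of shelf_seat between -0.127 and 0.127 m and z of medium_q in the frame of shelf_seat between -0.004 and 0.006 m and x of large_p in the frame of green_box between -0.071 and 0.071 m and y of large_p in the frame of green_box between -0.111 and 0.111 m and z of large_p in the frame of green_box between 0 and 0.012 m and x of large_q in the frame of shelf_seat between -0.085 and 0.085 m and y of large_q in the frame of shelf_seat between -0.127 and 0.127 m and z of large_q in the frame of shelf_seat between -0.004 and 0.006 m); the robot touches nothing.
It fails at once if the clear glass dish on the upper shelf is disturbed (distance of glass_dish_1 from where it was at the start of the episode above 0.03 m).
It fails at once if the green glass dish on the upper shelf is disturbed (distance of glass_dish_2 from where it was at the start of the episode above 0.03 m).
It fails at once if the black bowl on the upper shelf is disturbed (distance of black_bowl from where it was at the start of the episode above 0.03 m).
Of small_p, small_q only 1 to 1 are there at a start; the rules pass over those that are not, and their reading is None.
Of medium_p, medium_q only 1 to 1 are there at a start; the rules pass over those that are not, and their reading is None.
Of large_p, large_q only 1 to 1 are there at a start; the rules pass over those that are not, and their reading is None.
Of small_p, small_q, medium_p, medium_q, large_p, large_q only 5 to 5 are there at a start; the rules pass over those that are not, and their reading is None.
At some moment in a run one of small_p, small_q, medium_p, medium_q, large_p, large_q may be knocked a few centimetres aside while the robot is not near it.
It also fails if it takes over 210 s, if anything falls off the work surface, if the arm or the gripper's body presses on something with over 40 N, if the wrist force passes 120 N, or if a joint passes its speed limit or range.

### The arm

A 6-joint arm with a two-finger parallel gripper is mounted at the origin on the work surface. World frame = base frame: x ahead of the robot, y to its left, z up, the work surface at z = 0. Lengths are in mm, angles in rad, forces in N, time in s.
With the tool pointing down it reaches from about 375 to 925 mm from the base axis. Payload 5.7 kg.
Tool frame: the origin (TCP) lies midway between the tips of the shut fingers; the grasp point (between the pads) lies 19 mm behind it (arm.grip_point_offset is the distance from the TCP to the grasp point, in mm); z points along the fingers, y is the line along which they close (so a half turn about z gives the same grasp; the last joint's range is limited). The gripper opens to 85 mm and grips with 20 to 120 N. Pads are 22 mm wide; open, the fingers measure 114 mm over their backs; the gripper's body (76 mm by 85 mm) begins 54 mm behind the grasp point. The pads swing forward as they close: fully open they stand 13 mm farther back than shut.
Start: joints at [-1.37, 0.359, 1.51, -0, 1.272, -0.115], TCP at [186.331, -570.302, 231.267] pointing down, gripper open.
Joint ranges: [-2.97, 2.97], [-1.01, 2.36], [0.21, 2.38], [-0.96, 4.11], [0.2, 2.71], [-2.98, 2.98]. Speed limits (rad/s): [2.39, 2.39, 3.14, 3.14, 3.14, 3.14].

### API

Orientations are given as a unit quaternion [x, y, z, w].
In Python, from plant import arm gives the robot as it stands. The module is installed in compiled form; this text tells all that it offers.
- The arm moves only by the shell command python3 -m creep 'ROWS'. ROWS is text: rows parted by semicolons, each of 7 numbers parted by spaces: the turn, a rotation vector about the tool's x, y, z in degrees, then the shift along the tool's x, y, z in cm, then the opening, from -1 (shut) to 1 (fully open). In form: wx wy wz dx dy dz hand; .... A call has exactly 5 rows; each row is the pose to reach, as a shift and turn from the pose commanded when the call began, along the tool's axes at that moment; what a row does not reach only later rows make up. A row lasts 1/8 s, in which the tool goes at most 62.5 mm and 10.7 degrees, less where a joint would pass 70% of its speed; a pose out of reach is approached as far as the arm can. A call with a gripper value outside its range is refused whole. The fingers move at their own pace and stop on an object; the grip force is fixed at half the most. Time passes only in rows, so rows that repeat a pose let the fingers close, or fill a call up. It gives the time, the measured TCP pose, the force, the opening and the grip force at its end, in the units of the state.
- arm.sense(): the state, without advancing time (a new reading comes with each control period).
- arm.get_image(name): name is "scene" or "top" or "wrist"; returns a dict with "color" (384x512x3 uint8, red, green, blue), "range_z" (384x512 float32, mm along the optical axis (not along the pixel's ray), 0 where there is no reading), "fx", "fy", "cx", "cy" (pixels), "extrinsics" (4x4, takes a point from camera to world coordinates); the wrist camera has in their place "hand_eye" (4x4, takes a point from camera to tool coordinates, whose origin is the TCP and whose axes are the flange's). Camera axes: x right, y down, z forward; pixel columns grow to the right and rows downward; lengths in mm; the calibration is good to about 2 mm. The wrist camera is an equidistant fisheye: a pixel r from the principal point sees the ray r / f radians off the axis. A picture is of the moment at which its call begins: read the wrist's pose just before it.
- arm.hand_in(): hands the job in; it is judged then, once.
Trained networks look in the newest picture that a camera, given by its name, has taken for a name from the list of things; names that differ only in an ending like _2 or _b are one class to them, and where a whole thing is asked for, a point or a joint stands for the part that bears it (a point fixed in the world has none). Each returns a list of dicts, best first, with "score" (0 to 1); they miss things now and then, are a little off and sometimes report something else, mostly with a low value. They report only what shows in the picture. A call takes as long as a camera call. They do not tell look-alikes from the thing itself.
- arm.find_in(camera, name): "bbox" ([centre column, centre row, width, height] in pixels, round what is visible of it).
The state is a dict: "clock": time; "qpos": joint angles; "joint_vel": joint speeds; "effort": joint torques, N m; "ee_pos": TCP position; "orientation": TCP orientation; "wrist_force": force on the tool from outside, world axes, zero at the start; "torque": the same for the moment, N m; "width": finger opening in mm; "finger_force": force on a finger pad.
Only numpy, scipy, OpenCV 4.12 (cv2) and the standard library are available. Lean on these libraries where they do the work, as an engineer would, in place of code of your own. Each camera call takes 0.05 s, during which the arm holds its last target. There are 200 camera calls.

## Working session

There is one attempt and no reset: what is moved stays moved. The work goes in short steps, Python scripts to look and compute and a shell command to move; the robot and the scene stay as the last step left them, time stands still between calls to the robot, and variables do not carry over. Pictures are saved under pics/ and viewed, at most 14 in all, crops included, and the job is handed in when it is done.

```bash
mkdir -p pics; cat > h.py <<'E'
import numpy as np, cv2
from plant import arm
from scipy.spatial.transform import Rotation as R
def shot(n):
    im=arm.get_image(n); return im
def world(im,u,v,z=None):
    E=np.array(im["extrinsics"]); d=np.array([(u-im["cx"])/im["fx"],(v-im["cy"])/im["fy"],1.0])
    if z is None:
        r=im["range_z"][int(round(v)),int(round(u))]; return (E@np.r_[d*r,1])[:3]
    w=E[:3,:3]@d; t=(z-E[2,3])/w[2]; return E[:3,3]+w*t
def cloud(im):
    h,w=im["range_z"].shape; u,v=np.meshgrid(np.arange(w),np.arange(h)); r=im["range_z"]
    p=np.stack([(u-im["cx"])/im["fx"]*r,(v-im["cy"])/im["fy"]*r,r],-1)
    E=np.array(im["extrinsics"]); return p@E[:3,:3].T+E[:3,3]
def save(im,f,box=None,s=1):
    c=im["color"][:,:,::-1]
    if box: c=c[box[1]:box[3],box[0]:box[2]]
    cv2.imwrite("pics/"+f,cv2.resize(c,None,fx=s,fy=s,interpolation=cv2.INTER_CUBIC))
E
python3 - <<'E'
from h import *
np.set_printoptions(precision=1,suppress=True)
s=arm.sense(); print(s)
print(arm.grip_point_offset)
for n in ("top","scene"):
    im=shot(n); save(im,n+"0.png",s=1.5); np.savez(n+"0.npz",**im)
    print(n,np.array(im["extrinsics"]),im["fx"])
    if n=="scene": continue
    for k in "steel_plate tile pan_seat scale stand green_box small_p medium_p large_p glass_dish_1 black_bowl".split():
        for d in arm.find_in(n,k)[:5]:
            b=d["bbox"]; print(k,round(d["score"],2),np.array(b), world(im,b[0],b[1]))
E
```

```text
{'clock': 0.0, 'qpos': array([-1.4,  0.4,  1.5,  0. ,  1.3, -0.1]), 'joint_vel': array([-0.,  0., -0., -0.,  0.,  0.]), 'effort': array([  0. , -52.8, -27.9,  -0. ,   0. ,   0. ]), 'ee_pos': array([ 186.2, -569.6,  230.4]), 'orientation': array([ 1. ,  0.2, -0. , -0. ]), 'wrist_force': array([-1. ,  0.7, -0.4]), 'torque': array([-0.,  0., -0.]), 'finger_force': 0.0, 'width': 85.18895170869683}
18.700000000000003
top [[  -0.    -1.     0.2  351.2]
 [  -1.     0.     0.    51.7]
 [  -0.    -0.2   -1.  1319.7]
 [   0.     0.     0.     1. ]] 462.84201205349416
steel_plate 0.81 [336.4 171.6  36.4  26. ] [ 680.9 -183.7    6.7]
tile 0.88 [231.1 172.8  43.5  22.2] [681.5 124.    7.2]
tile 0.63 [ 87.8 190.9  22.2  20.4] [607.  494.5 129.8]
pan_seat 0.83 [277.1 221.2  47.3  63.9] [531.7  -5.4  45.7]
pan_seat 0.63 [222.3 210.5  26.4  18. ] [564.  146.7  44.9]
scale 0.94 [279.2 233.9  44.1  95. ] [495.6 -10.1  52.1]
stand 0.65 [125.2 226.5 135.1 104. ] [520.5 411.   62.2]
stand 0.5 [275.8 221.7  44.2  68.7] [529.8  -1.6  49.9]
stand 0.46 [223.2 210.6  17.5  18.7] [564.1 144.4  42.3]
green_box 0.89 [426.6 206.1 116.5 100.9] [ 570.2 -427.1   35. ]
medium_p 0.84 [222.6 209.1  18.9  22.8] [567.3 145.6  48.5]
medium_p 0.84 [206.6 137.6  17.   18.9] [773.6 191.   57. ]
medium_p 0.67 [221.8 243.9  14.5  18.9] [470.  147.1  56.2]
medium_p 0.67 [ 84.  259.3  38.5  37. ] [428.7 494.  127.8]
large_p 0.98 [298.5 173.1  23.8  23.1] [667.9 -69.   47.1]
large_p 0.98 [315.6 137.1  20.1  22.2] [ 774.7 -122.    44.6]
large_p 0.76 [278.4 140.7  25.1  25.4] [765.7 -14.6  43.8]
glass_dish_1 0.76 [ 89.3 191.8  22.7  21.5] [604.1 489.8 131.5]
glass_dish_1 0.6 [ 86.8 220.3  34.5  29. ] [529.2 493.  127.9]
black_bowl 0.71 [ 84.9 258.5  36.3  33. ] [430.8 492.2 126.7]
scene [[  -0.7    0.5   -0.5 1190. ]
 [   0.7    0.5   -0.5  600.7]
 [   0.    -0.7   -0.7  932.3]
 [   0.     0.     0.     1. ]] 370.1255083791313
```

View pics/top0.png

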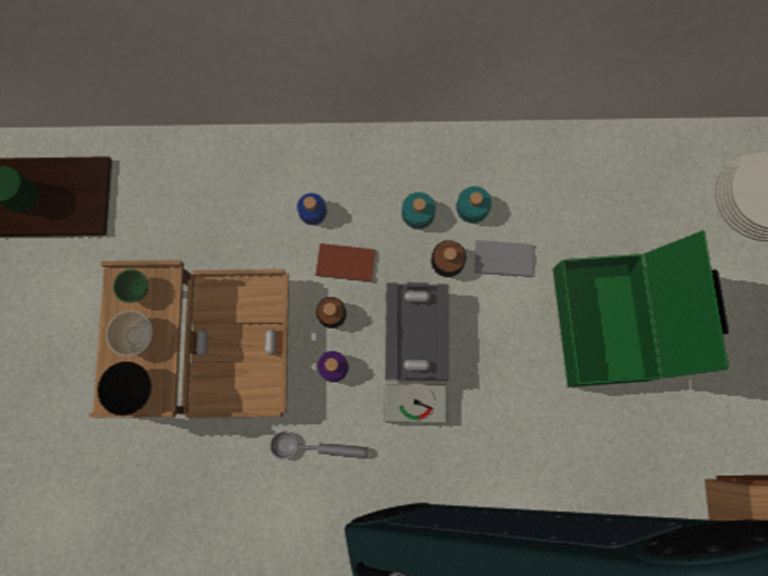

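View pics/scene0.png

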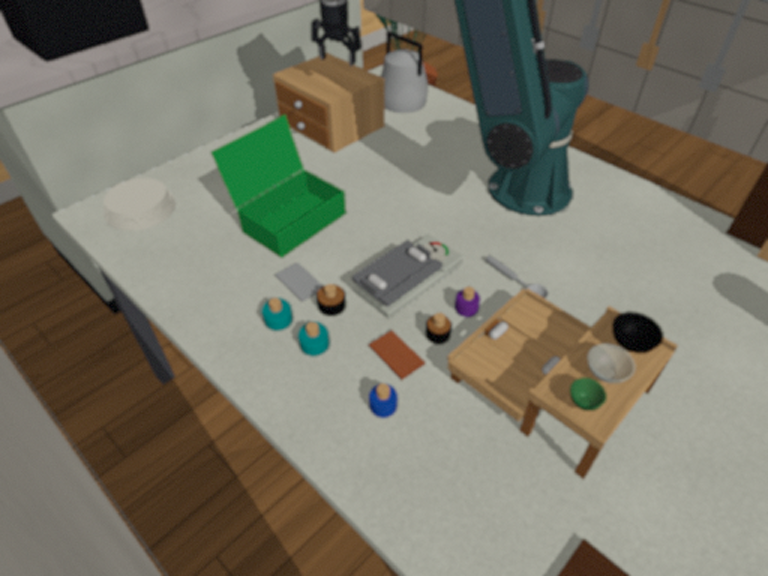

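The pictures show only two black dishes. The larger is at top (299,172) and a smaller one at (221,208). The turquoise, blue and purple ones are decoys. A third may be hidden, so I'll check the wrist view and measure at the same time.

```bash
cat >> h.py <<'E'
def tool():
    s=arm.sense(); T=np.eye(4); T[:3,:3]=R.from_quat(s["orientation"]).as_matrix(); T[:3,3]=s["ee_pos"]; return T
def wrist():
    T=tool(); im=arm.get_image("wrist"); im["E"]=T@np.array(im["hand_eye"]); return im
def wray(im,u,v):
    du,dv=(u-im["cx"])/im["fx"],(v-im["cy"])/im["fy"]; r=np.hypot(du,dv); k=np.where(r>1e-9,np.sin(r)/np.maximum(r,1e-9),1)
    d=np.stack([du*k,dv*k,np.cos(r)],-1); return d@im["E"][:3,:3].T
def wworld(im,u,v,z):
    d=wray(im,np.asarray(u,float),np.asarray(v,float)); o=im["E"][:3,3]; return o+d*((z-o[2])/d[...,2])[...,None]
def wproj(im,p):
    c=np.linalg.inv(im["E"])@np.r_[p,1]; th=np.arctan2(np.hypot(c[0],c[1]),c[2]); ph=np.arctan2(c[1],c[0])
    return np.array([im["cx"]+im["fx"]*th*np.cos(ph),im["cy"]+im["fy"]*th*np.sin(ph)])
def ortho(im,z,cx,cy,half,px=0.5):
    "rectified overhead view of plane z: col = +x... rows=-y ; returns image, use px mm/pixel"
    n=int(2*half/px); g=(np.arange(n)-n/2)*px
    X,Y=np.meshgrid(cx+g,cy-g); P=np.stack([X,Y,np.full_like(X,z)],-1)
    E=np.linalg.inv(im["E"] if "E" in im else np.array(im["extrinsics"])); c=P@E[:3,:3].T+E[:3,3]
    if "E" in im:
        th=np.arctan2(np.hypot(c[...,0],c[...,1]),c[...,2]); ph=np.arctan2(c[...,1],c[...,0]); u=im["cx"]+im["fx"]*th*np.cos(ph); v=im["cy"]+im["fy"]*th*np.sin(ph)
    else: u=im["cx"]+im["fx"]*c[...,0]/c[...,2]; v=im["cy"]+im["fy"]*c[...,1]/c[...,2]
    return cv2.remap(im["color"],u.astype(np.float32),v.astype(np.float32),cv2.INTER_LINEAR)
E
python3 - <<'E'
from h import *
np.set_printoptions(precision=1,suppress=True)
w=wrist(); save(w,"w0.png",s=1.2); print(w["fx"],w["cx"],w["cy"],np.array(w["hand_eye"]))
for k in ("small_p",):
    for d in arm.find_in("wrist",k): print(k,round(d["score"],2),np.array(d["bbox"]),wworld(w,*d["bbox"][:2],40))
im=dict(np.load("top0.npz")); P=cloud(im); c=im["color"].astype(int); hsv=cv2.cvtColor(im["color"],cv2.COLOR_RGB2HSV)
def reg(m,name,z):
    ys,xs=np.nonzero(m); q=np.array([world(im,u,v,z)[:2] for u,v in zip(xs,ys)],np.float32)
    print(name,len(q),cv2.minAreaRect(q), np.nanmedian(P[...,2][m]))
def box(u,v,hw,hh):
    m=np.zeros(P.shape[:2],bool); m[v-hh:v+hh,u-hw:u+hw]=1; return m
print("hsv tile",hsv[173,231],"plate",hsv[172,336],"pan",hsv[221,277],"table",hsv[172,260], "dark dish",hsv[180,298],hsv[214,221])
reg(box(231,174,26,18)&(hsv[...,1]>110),"tile",8)
reg(box(336,172,26,17)&(hsv[...,1]<45)&(hsv[...,2]>70)&(c[...,2]>=c[...,0]),"plate",8)
reg(box(277,220,30,45)&(hsv[...,2]<85)&(P[...,2]>25),"pan",58)
E
```

```text
297.3186396354542 254.4282449009893 188.18697709185048 [[  -0.    -0.9   -0.3   80.1]
 [   1.    -0.    -0.    -0.5]
 [   0.    -0.3    0.9 -142.7]
 [   0.     0.     0.     1. ]]
hsv tile [  7 149  99] plate [ 23  10 105] pan [15  8 68] table [ 25  25 132] dark dish [ 11 143  91] [ 12 149  89]
tile 781 ((676.6417846679688, 127.2388916015625), (107.86486053466797, 63.474246978759766), 82.4581069946289) 6.848867216697727Traceback (most recent call last):
  File "<stdin>", line 14, in <module>
  File "<stdin>", line 9, in reg
cv2.error: OpenCV(4.12.0) /io/opencv/modules/imgproc/src/convhull.cpp:143: error: (-215:Assertion failed) total >= 0 && (depth == CV_32F || depth == CV_32S) in function 'convexHull'
```

View pics/w0.png

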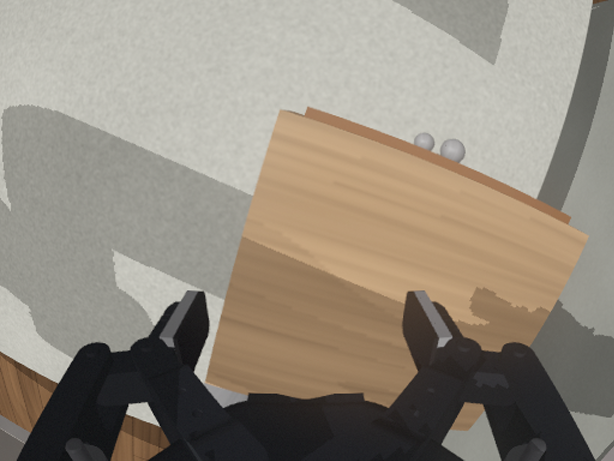

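```bash
cat >> h.py <<'E'
def go(x,y,z,yaw=None):
    "rows numbers (deg, cm) to reach TCP x,y,z mm with tool down and tool-x at yaw deg"
    T=tool(); d=T[:3,:3].T@(np.array([x,y,z])-T[:3,3])/10
    a=np.degrees(np.arctan2(T[1,0],T[0,0])); 
    Rt=T[:3,:3] if yaw is None else np.array([[np.cos(np.radians(yaw)),np.sin(np.radians(yaw)),0],[np.sin(np.radians(yaw)),-np.cos(np.radians(yaw)),0],[0,0,-1]]).T.T
    rv=R.from_matrix(T[:3,:3].T@Rt).as_rotvec(degrees=True)
    s=arm.sense(); print("t%.1f yaw %.1f at"%(s["clock"],a),np.round(T[:3,3],1),"turn",np.round(rv,1),"shift",np.round(d,2),"F",np.round(s["wrist_force"],1),"w %.1f j"%s["width"],np.round(s["qpos"],2))
E
python3 - <<'E'
from h import *
go(450,-300,330,0); go(450,-300,330,90);go(450,-300,330,-90)
E
```

```text
t0.8 yaw 18.1 at [ 186.3 -570.3  231.3] turn [-0.  -0.  18.1] shift [ 33.46 -17.51  -9.87] F [-0.3  0.3  0.2] w 85.4 j [-1.37  0.36  1.51  0.    1.27 -0.12]
t0.8 yaw 18.1 at [ 186.3 -570.3  231.3] turn [  0.   -0.  -71.9] shift [ 33.46 -17.51  -9.87] F [-0.3  0.3  0.2] w 85.4 j [-1.37  0.36  1.51  0.    1.27 -0.12]
t0.8 yaw 18.1 at [ 186.3 -570.3  231.3] turn [ -0.   -0.  108.1] shift [ 33.46 -17.51  -9.87] F [-0.3  0.3  0.2] w 85.4 j [-1.37  0.36  1.51  0.    1.27 -0.12]
```

```bash
python3 -m creep '0 0 -10 6 -3.5 -6;0 0 -20 6 -3.5 -6 1;0 0 -30 6 -3.5 -6 1;0 0 -40 6 -3.5 -6 1;0 0 -50 6 -3.5 -6 1' ; python3 -m creep '0 0 -10 5 -3 -3 1;0 0 -20 10 -6 -6 1;0 0 -22 15 -9 -9 1;0 0 -22 20 -12 -12 1;0 0 -22 24 -15 -14 1'; python3 - <<'E'
from h import *
go(500,-250,380,90)
E
```

```text
clock: 1.38
ee_pos: [367.1, -354.7, 371.3]
orientation: [0.939, 0.343, 0.0, 0.001]
wrist_force: [1.1, -0.1, -1.0]
width: 85.3
finger_force: 0.0
t1.4 yaw 40.1 at [ 367.1 -354.7  371.3] turn [  0.1   0.  -49.9] shift [16.91  0.55 -0.87] F [ 1.1 -0.1 -1. ] w 85.3 j [-0.9   0.13  1.48  0.    1.53 -0.03]invalid input
```

```bash
python3 -m creep '0 0 -10 4 0 0 1;0 0 -20 8 0 0 1;0 0 -30 12 0 0 1;0 0 -40 16 0 0 1;0 0 -50 17 0 0 1'; python3 - <<'E'
from h import *
np.set_printoptions(precision=1,suppress=True)
go(500,-250,380,90)
w=wrist(); save(w,"w1.png",s=1.2)
im=shot("top"); save(im,"top1.png",s=1.5); np.savez("top1.npz",**im)
for k in ("small_p","medium_p","large_p"):
    for d in arm.find_in("top",k): print(k,round(d["score"],2),np.array(d["bbox"]),world(im,*d["bbox"][:2]))
    for d in arm.find_in("wrist",k): print("w",k,round(d["score"],2),np.array(d["bbox"]),wworld(w,*d["bbox"][:2],40))
E
```

```text
clock: 2.0
ee_pos: [497.5, -244.6, 369.8]
orientation: [0.704, 0.711, 0.0, -0.0]
wrist_force: [-0.2, -0.2, -0.6]
width: 85.6
finger_force: 0.0
t2.0 yaw 90.6 at [ 497.5 -244.6  369.8] turn [ 0.  -0.   0.6] shift [-0.5  0.2 -1. ] F [-0.2 -0.2 -0.6] w 85.6 j [-0.6  0.2  1.4  0.   1.6 -0.6]
w small_p 0.68 [361.6  48.3  41.7  37.9] [668.8 -79.   40. ]
w small_p 0.44 [277.2  19.8 120.6  39.5] [530.5 -42.5  40. ]
medium_p 0.79 [220.8 244.6  18.6  17.6] [467.9 149.6  58.7]
medium_p 0.69 [222.4 208.4  19.7  20.1] [567.3 145.3  60.5]
medium_p 0.64 [206.7 140.6  16.2  16.3] [769.9 192.4  41.1]
large_p 0.83 [317.1 138.   18.4  22.8] [ 775.4 -127.7   33.9]
large_p 0.81 [278.2 139.9  25.7  31.7] [764.6 -13.5  54.6]
large_p 0.61 [298.4 172.2  21.1  22.6] [668.1 -67.9  56.7]
w large_p 0.95 [413.2  27.1  40.5  34.9] [766.8 -25.9  40. ]
w large_p 0.83 [416.2  85.1  39.8  36.2] [ 774.6 -129.2   40. ]
w large_p 0.63 [362.5  48.5  42.6  39.7] [670.4 -79.2  40. ]
```

```bash
python3 - <<'E'
import cv2,numpy as np
a=cv2.imread("pics/top1.png");b=cv2.imread("pics/w1.png")
a=cv2.resize(a,(512,384));b=cv2.resize(b,(288,216));c=np.zeros((600,800,3),np.uint8)
c[:384,:512]=a; c[384:600,:288]=b
s=cv2.resize(cv2.imread("pics/scene0.png"),(512,384))[0:216,:512]; c[384:600,288:800]=s
cv2.imwrite("pics/m1.png",c)
E
```

```text
(no output)
```

View pics/m1.png

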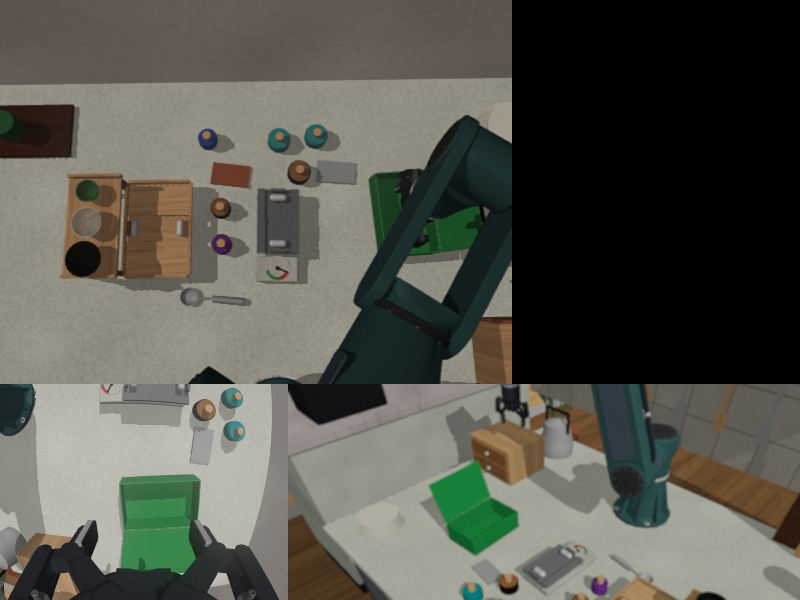

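The overhead view without the arm still shows only the two black dishes. I'll take a closer look at the plate and search behind the box lid.

```bash
python3 -m creep '0 0 0 0 6 -1.5 1;0 0 0 0 11 -3 1;0 0 0 -2 11 -4 1;0 0 0 -8 5 -4 1;0 0 0 -14 4 -4 1'; python3 - <<'E'
from h import *
w=wrist(); save(w,"w2.png",s=1.2); go(680,-184,200,80)
E
python3 -m creep '0 0 0 6 6 0 1;0 0 0 12 10 0 1;0 0 0 18 16 5 1;0 0 0 24 16 10 1;0 0 0 26 16 15 1';  python3 - <<'E'
from h import *
go(680,-184,200,80)
E
```

```text
clock: 3.02
ee_pos: [540.4, -370.1, 410.5]
orientation: [0.707, 0.708, 0.0, -0.0]
wrist_force: [1.5, -1.5, -0.5]
width: 85.7
finger_force: 0.0
t3.1 yaw 89.7 at [ 537.4 -378.9  409.7] turn [-0.1  0.3  9.7] shift [19.69 14.22 20.81] F [-0.6 -5.3  0.2] w 85.4 j [-0.72  0.35  1.1  -0.01  1.69 -0.71]
clock: 3.7
ee_pos: [692.9, -143.8, 302.7]
orientation: [0.707, 0.707, 0.001, 0.001]
wrist_force: [0.8, -0.6, -1.5]
width: 85.4
finger_force: 0.0
t3.7 yaw 90.0 at [ 692.9 -143.8  302.7] turn [ 0.2  0.  10. ] shift [-4.02 -1.33 10.27] F [ 0.8 -0.6 -1.5] w 85.4 j [-0.3   0.47  1.16  0.    1.51 -0.3 ]
```

View pics/w2.png

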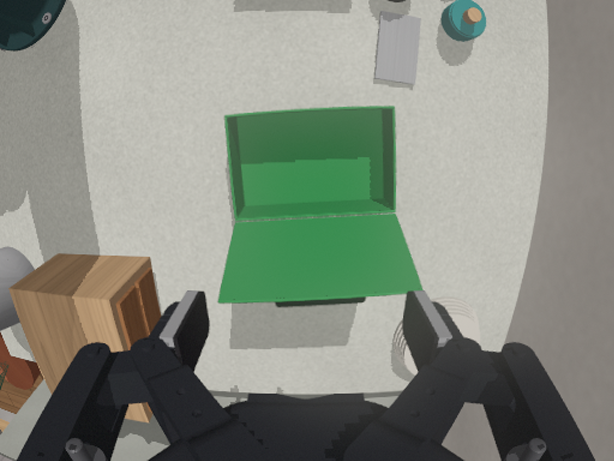

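No dish behind the lid (only its black clip at (320,300)), so there are two black dishes. Next, the plate close up.

```bash
python3 -m creep '0 0 0 -4 -1 3 1;0 0 0 -4 -1 6 1;0 0 0 -4 -1 10 1;0 0 0 -4 -1 10 1;0 0 0 -4 -1 10 1'; cat >> h.py <<'E'
def rect(im,z,cx,cy,half,maskf,px=0.5):
    "largest blob of maskf in the ortho view -> centre xy, size, long-axis angle deg (world)"
    o=ortho(im,z,cx,cy,half,px); m=maskf(o).astype(np.uint8); m=cv2.morphologyEx(m,cv2.MORPH_OPEN,np.ones((5,5))); 
    cs=max(cv2.findContours(m,0,1)[0],key=cv2.contourArea); (u,v),(a,b),t=cv2.minAreaRect(cs)
    n=o.shape[0]; 
    if a<b: t+=90
    M=cv2.moments(cs); mu=(M["m10"]/M["m00"],M["m01"]/M["m00"])
    f=lambda u,v:(round(cx+(u-n/2)*px,1),round(cy-(v-n/2)*px,1))
    print("rect c",f(u,v),"centroid",f(*mu),"size",round(a*px,1),round(b*px,1),"angle",round(-t%180,1)); return o
E
python3 - <<'E'
from h import *
w=wrist(); np.savez("w3.npz",**w); go(680,-184,200,80)
o=ortho(w,8,680,-180,90); h=cv2.cvtColor(o,cv2.COLOR_RGB2HSV)
print(h[180,180],h[180-60,100],h[180,320])
cv2.imwrite("pics/o3.png",o[:,:,::-1])
f=lambda o:(cv2.cvtColor(o,cv2.COLOR_RGB2HSV)[...,1]<15)&(o[...,0]>60)
rect(w,8,680,-180,90,f)
E
```

```text
clock: 4.32
ee_pos: [682.1, -185.6, 204.2]
orientation: [0.707, 0.707, 0.0, 0.001]
wrist_force: [0.4, -0.9, 0.7]
width: 85.5
finger_force: 0.0
t4.4 yaw 90.1 at [ 682.7 -185.7  205. ] turn [ 0.2  0.  10.1] shift [ 0.17 -0.27  0.49] F [-0.2 -0.5 -0.4] w 85.6 j [-0.36  0.53  1.29  0.    1.32 -0.36]
[  0   2 161] [ 27  12 189] [ 30  12 143]
rect c (679.8, -179.8) centroid (679.0, -187.2) size 179.5 179.5 angle 90.0
```

View pics/o3.png

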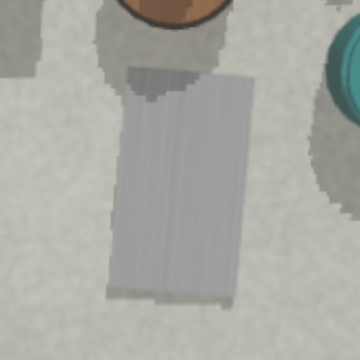

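```bash
python3 -m creep '0 0 5 0.5 -0.2 5 1;0 0 5 0.5 -0.2 10 1;0 0 5 0.5 -0.2 15 1;0 0 5 0.5 -0.2 18 1;0 0 5 0.5 -0.2 19.5 1'; python3 -m creep '0 0 0 0 0 0.7 1;0 0 0 0 0 1.4 1;0 0 0 0 0 1.4 1;0 0 0 0 0 1.4 0.6;0 0 0 0 0 1.4 -1'; python3 -m creep '0 0 0 0 0 0 -1;0 0 0 0 0 0 -1;0 0 0 0 0 0 -1;0 0 0 0 0 0 -1;0 0 0 0 0 0 -1';  python3 - <<'E'
from h import *
go(680.5,-181,0,85)
E
```

```text
clock: 5.0
ee_pos: [680.1, -180.3, 7.7]
orientation: [0.737, 0.676, 0.0, 0.0]
wrist_force: [0.0, 0.2, 0.8]
width: 85.4
finger_force: 0.0
clock: 5.62
ee_pos: [680.4, -180.4, -4.7]
orientation: [0.737, 0.676, 0.001, 0.001]
wrist_force: [-0.6, 0.2, 5.7]
width: 61.8
finger_force: 66.0
clock: 6.25
ee_pos: [680.5, -180.4, -4.6]
orientation: [0.737, 0.676, 0.001, 0.001]
wrist_force: [-0.6, -0.1, 6.0]
width: 61.8
finger_force: 66.0
t6.2 yaw 85.1 at [ 680.5 -180.4   -4.6] turn [0.1 0.  0.1] shift [-0.06  0.01 -0.46] F [-0.6 -0.1  6. ] w 61.8 j [-0.36  0.75  1.45  0.    0.94 -0.27]
```

```bash
python3 -m creep '0 0 0 0 0 -3 -1;0 0 0 0 0 -8 -1;0 0 10 0 0 -14 -1;0 0 20 0 0 -20 -1;0 0 30 0 0 -25 -1'; python3 - <<'E'
from h import *
go(430,-5,260,0)
E
```

```text
clock: 6.88
ee_pos: [679.6, -180.1, 246.8]
orientation: [0.888, 0.46, 0.001, 0.001]
wrist_force: [0.9, 0.6, -2.3]
width: 61.8
finger_force: 66.2
t6.9 yaw 54.8 at [ 679.6 -180.1  246.8] turn [ 0.1 -0.1 54.8] shift [ -0.09 -30.49  -1.37] F [ 0.9  0.6 -2.3] w 61.8 j [-0.36  0.5   1.25  0.    1.4   0.26]
```

```bash
python3 -m creep '0 0 10 0 -6 -1 -1;0 0 20 0 -12 -1 -1;0 0 30 0 -18 -1 -1;0 0 40 0 -24 -1 -1;0 0 50 0 -30.5 -1 -1'; python3 -m creep '0 0 5 0 0 0 -1;0 0 5 0 0 0 -1;0 0 5 0 0 0 -1;0 0 5 0 0 0 -1;0 0 5 0 0 0 -1'; python3 - <<'E'
from h import *
go(430,-5,260,0)
w=wrist(); np.savez("w4.npz",**w)
o=ortho(w,58,530,0,110); cv2.imwrite("pics/o4.png",o[:,:,::-1])
im=dict(np.load("top1.npz")); o2=ortho(im,58,530,0,110)
h=lambda o:o[...,0].astype(int)<90
print(o[220,220],o2[220,220])
rect(w,58,530,0,110,lambda o:o[...,0]<105)
rect(im,58,530,0,110,lambda o:o[...,0]<85)
cv2.imwrite("pics/o4.png",np.hstack([cv2.resize(o,(400,400)),cv2.resize(o2,(400,400))])[:,:,::-1])
E
```

```text
clock: 7.5
ee_pos: [429.6, -6.0, 254.0]
orientation: [0.999, 0.041, 0.0, -0.0]
wrist_force: [0.4, -0.5, -0.5]
width: 62.0
finger_force: 66.2
clock: 8.12
ee_pos: [431.7, -7.3, 253.6]
orientation: [1.0, 0.001, -0.0, -0.0]
wrist_force: [0.0, 0.3, -1.6]
width: 62.0
finger_force: 66.2
t8.1 yaw 0.1 at [431.7  -7.3 253.6] turn [-0.   0.   0.1] shift [-0.17 -0.23 -0.64] F [ 0.   0.3 -1.6] w 62.0 j [-0.18  0.09  1.82  0.    1.24  1.39]
[129 128 132] [73 72 71]
rect c (630.8, 0.2) centroid (631.9, -1.8) size 219.5 17.5 angle 90.0
rect c (528.4, -7.7) centroid (530.4, -7.8) size 186.7 115.1 angle 178.6
```

View pics/o4.png

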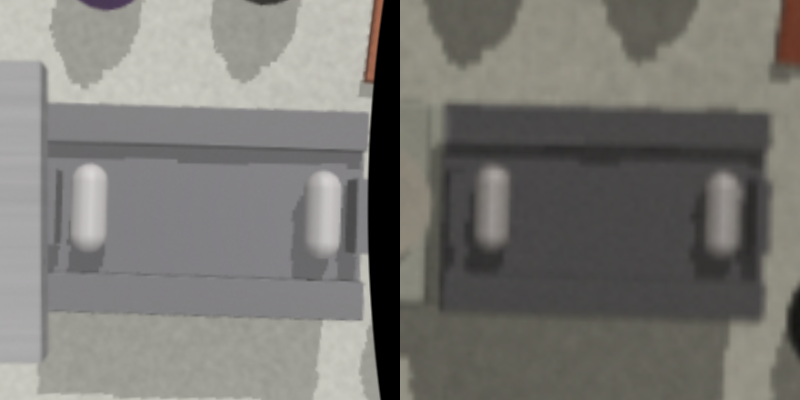

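```bash
python3 -m creep '0 0 1.9 5 -0.1 2 -1;0 0 1.9 10.2 -0.1 5 -1;0 0 1.9 10.2 -0.1 10 -1;0 0 1.9 10.2 -0.1 15 -1;0 0 1.9 10.2 -0.1 16 -1'; python3 -m creep '0 0 0 0 0 0 -1;0 0 0 0 0 0 -1;0 0 0 0 0 0 -1;0 0 0 0 0 0 -1;0 0 0 0 0 0 -1'; python3 - <<'E'
from h import *
go(533.5,-6,65,-1.8)
E
```

```text
clock: 8.8
ee_pos: [530.6, -5.5, 90.7]
orientation: [1.0, -0.016, -0.004, -0.001]
wrist_force: [-0.3, -0.5, -0.7]
width: 61.7
finger_force: 66.5
clock: 9.43
ee_pos: [533.6, -5.8, 94.3]
orientation: [1.0, -0.016, 0.0, 0.0]
wrist_force: [-1.0, 0.2, -2.4]
width: 62.4
finger_force: 66.5
t9.4 yaw -1.8 at [533.6  -5.8  94.3] turn [-0. -0. -0.] shift [-0.01  0.02  2.93] F [-1.   0.2 -2.4] w 62.4 j [-0.14  0.43  1.8   0.    0.91  1.46]
```

```bash
python3 -m creep '0 0 0 0 0 1 -1;0 0 0 0 0 2 -1;0 0 0 0 0 2.6 -1;0 0 0 0 0 3 -1;0 0 0 0 0 3 -1'; python3 -m creep '0 0 0 0 0 0 1;0 0 0 0 0 0 1;0 0 0 0 0 0 1;0 0 0 0 0 -3 1;0 0 0 -4 0 -9 1'; python3 -m creep '0 0 0 -3 0 -3 -1;0 0 0 -6 0 -6 -1;0 0 0 -6 0 -6 -1;0 0 0 -6 0 -6 -1;0 0 0 -6 0 -6 -1'; python3 - <<'E'
from h import *
w=wrist(); np.savez("w5.npz",**w); go(532.5,-6,100,-1.8)
o=ortho(w,77,532,-6,100); cv2.imwrite("pics/o5.png",o[:,:,::-1])
E
```

```text
clock: 10.05
ee_pos: [533.5, -5.8, 63.6]
orientation: [1.0, -0.016, -0.0, -0.0]
wrist_force: [0.4, -0.0, -0.1]
width: 61.6
finger_force: 66.7
clock: 10.68
ee_pos: [499.9, -5.0, 145.8]
orientation: [1.0, -0.016, -0.0, -0.0]
wrist_force: [-0.0, -0.5, 1.4]
width: 85.3
finger_force: 0.0
clock: 11.3
ee_pos: [439.1, -2.9, 204.9]
orientation: [1.0, -0.016, -0.001, -0.0]
wrist_force: [0.0, -0.1, -0.1]
width: 0.2
finger_force: 0.0
t11.3 yaw -1.8 at [439.   -2.8 204.9] turn [-0.   0.1 -0. ] shift [ 9.37  0.03 10.47] F [-0.1  0.4  0.4] w -0.1 j [-0.16  0.16  1.87  0.    1.11  1.44]
```

View pics/o5.png

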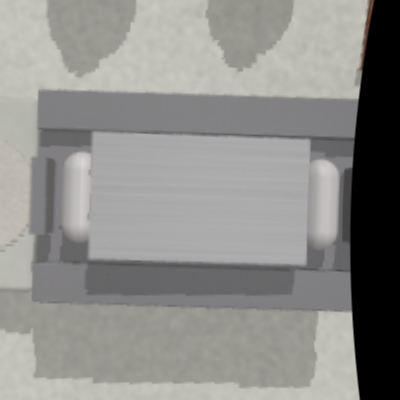

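```bash
python3 -m creep '0 0 0 5 0 0 -1;0 0 0 9.3 0.05 5 -1;0 0 0 9.3 0.05 10 -1;0 0 0 9.3 0.05 12.5 -1;0 0 0 9.3 0.05 12.5 -1'; python3 -m creep '0 0 0 0 0 0.7 -1;0 0 0 0 0 1.2 -1;0 0 0 0 0 1.7 -1;0 0 0 0 0 2.2 -1;0 0 0 0 0 2.4 -1'; python3 -m creep '0 0 0 0 0 0.3 -1;0 0 0 0 0 0.6 -1;0 0 0 0 0 0.9 -1;0 0 0 0 0 1.2 -1;0 0 0 0 0 1.2 -1'
```

```text
clock: 11.98
ee_pos: [529.8, -6.0, 77.9]
orientation: [1.0, -0.016, -0.003, -0.0]
wrist_force: [0.6, 0.5, 0.7]
width: -0.1
finger_force: 0.0
clock: 12.6
ee_pos: [532.7, -6.4, 57.2]
orientation: [1.0, -0.016, 0.001, 0.0]
wrist_force: [0.3, 0.0, 4.6]
width: 0.0
finger_force: 2.7
clock: 13.22
ee_pos: [533.3, -6.5, 45.5]
orientation: [1.0, -0.016, 0.002, 0.0]
wrist_force: [1.6, -0.0, 4.7]
width: -0.2
finger_force: 2.5
```

```bash
python3 -m creep '0 0 0 0 0 0.3 -1;0 0 0 0 0 0.6 -1;0 0 0 0 0 0.8 -1;0 0 0 0 0 0.8 -1;0 0 0 0 0 0.8 -1';python3 -m creep '0 0 0 0 0 0.1 -1;0 0 0 0 0 0.2 -1;0 0 0 0 0 0.3 -1;0 0 0 0 0 0.3 -1;0 0 0 0 0 0.3 -1'
```

```text
clock: 13.85
ee_pos: [533.4, -6.5, 38.0]
orientation: [1.0, -0.016, 0.002, 0.0]
wrist_force: [0.3, -0.2, 11.5]
width: -0.4
finger_force: 5.8
clock: 14.48
ee_pos: [533.4, -6.5, 37.6]
orientation: [1.0, -0.016, 0.002, 0.0]
wrist_force: [-6.4, -1.1, 41.5]
width: -0.2
finger_force: 20.7
```

```bash
python3 -m creep '0 0 0 0 0 -4 -1;0 0 -10 0 0 -9 0;0 0 -20 4 -2 -14 1;0 0 -30 8 -6 -17 1;0 0 -40 12 -10 -17 1'; python3 - <<'E'
from h import *
go(665,127,210,82)
E
```

```text
clock: 15.1
ee_pos: [657.1, 90.4, 207.1]
orientation: [0.944, 0.329, 0.002, 0.001]
wrist_force: [1.9, -0.5, -0.7]
width: 72.4
finger_force: 0.0
t15.1 yaw 38.5 at [657.1  90.4 207.1] turn [  0.2  -0.1 -43.5] shift [ 2.89 -2.38 -0.29] F [ 1.9 -0.5 -0.7] w 72.4 j [ 0.03  0.47  1.4  -0.    1.27  0.93]
```

```bash
python3 -m creep '0 0 -10 2 -2 0 1;0 0 -20 2 -2 0 1;0 0 -30 2 -2 0 1;0 0 -40 2 -2 0 1;0 0 -44 2 -2 0 1'; python3 - <<'E'
from h import *
w=wrist(); go(676,127,200,82); np.savez("w6.npz",**w)
rect(w,8,676,127,75,lambda o:cv2.cvtColor(o,cv2.COLOR_RGB2HSV)[...,1]>100)
o=ortho(w,8,676,127,75); cv2.imwrite("pics/o6.png",o[:,:,::-1])
im=shot("top"); np.savez("top2.npz",**im)
o=ortho(im,58,532,-6,110); cv2.imwrite("pics/o6b.png",o[:,:,::-1])
a=np.hstack([cv2.imread("pics/o6.png"),cv2.resize(cv2.imread("pics/o6b.png"),(300,300))]); cv2.imwrite("pics/o6.png",a)
E
```

```text
clock: 15.72
ee_pos: [657.2, 118.0, 202.9]
orientation: [0.752, 0.659, -0.001, -0.001]
wrist_force: [-0.1, -0.1, -0.9]
width: 85.5
finger_force: 0.0
t15.8 yaw 82.5 at [657.2 118.  203. ] turn [-0.1  0.   0.5] shift [1.14 1.74 0.29] F [ 0.   0.5 -0. ] w 85.1 j [0.07 0.48 1.38 0.   1.28 0.21]
rect c (676.6, 128.0) centroid (676.5, 127.9) size 62.8 109.1 angle 82.2
```

View pics/o6.png

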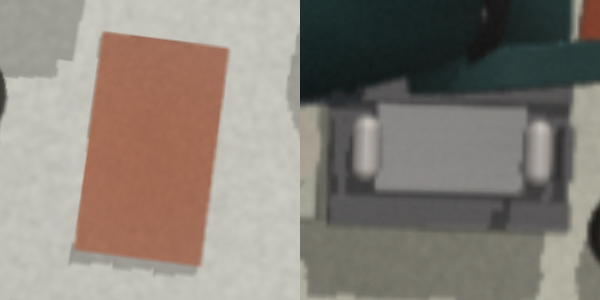

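Left half: the tile, cleanly measured. Right half: the steel plate flush in the pan, well centred between the bars. Now I'll pick up the tile.

```bash
python3 -m creep '0 0 0.3 1.25 1.8 5 1;0 0 0.3 1.25 1.8 10 1;0 0 0.3 1.25 1.8 15 1;0 0 0.3 1.25 1.8 18 1;0 0 0.3 1.25 1.8 19.5 1'; python3 -m creep '0 0 0 0 0 0.6 1;0 0 0 0 0 1.2 1;0 0 0 0 0 1.2 1;0 0 0 0 0 1.2 0.6;0 0 0 0 0 1.2 -1'; python3 -m creep '0 0 0 0 0 0 -1;0 0 0 0 0 0 -1;0 0 0 0 0 -3 -1;0 0 0 0 0 -8 -1;0 0 0 0 0 -14 -1';  python3 -m creep '0 0 0 0 0 -6 -1;0 0 0 0 -5 -11 -1;0 0 0 0 -10 -11 -1;0 0 0 0 -13 -11 -1;0 0 0 0 -13 -11 -1'; python3 - <<'E'
from h import *
go(530,230,260,90)
w=wrist(); np.savez("w7.npz",**w); save(w,"w7.png",s=1.2)
E
```

```text
clock: 16.45
ee_pos: [675.8, 127.7, 6.3]
orientation: [0.756, 0.655, -0.002, -0.001]
wrist_force: [-1.1, 0.4, 0.1]
width: 85.8
finger_force: 0.0
clock: 17.08
ee_pos: [678.4, 128.0, -1.5]
orientation: [0.755, 0.655, 0.001, 0.0]
wrist_force: [-1.7, -1.3, 5.4]
width: 61.5
finger_force: 63.9
clock: 17.7
ee_pos: [676.5, 127.8, 137.3]
orientation: [0.755, 0.655, -0.001, -0.001]
wrist_force: [1.1, -0.4, -1.4]
width: 61.1
finger_force: 66.0
clock: 18.32
ee_pos: [546.2, 146.6, 247.5]
orientation: [0.755, 0.656, -0.0, -0.0]
wrist_force: [-0.3, 0.1, -1.7]
width: 61.5
finger_force: 66.0
t18.3 yaw 82.0 at [546.2 146.6 247.5] turn [-0.1 -0.  -8. ] shift [ 8.03 -2.77 -1.25] F [-0.3  0.1 -1.7] w 61.5 j [0.14 0.3  1.56 0.   1.28 0.28]
```

View pics/w7.png

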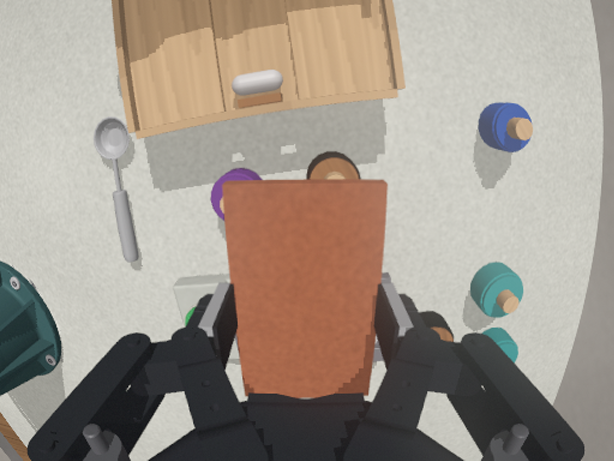

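```bash
python3 -m creep '0 0 -8 4 -1.4 -1 -1;0 0 -8 7 -2.8 -1 -1;0 0 -8 7.5 -2.8 -1 -1;0 0 -8 7.5 -2.8 -1 -1;0 0 -8 7.5 -2.8 -1 -1'; python3 - <<'E'
from h import *
go(530,310,260,90)
w=wrist(); np.savez("w8.npz",**w); im=dict(np.load("top0.npz"))
o=ortho(w,50,525,310,110); o2=ortho(im,50,525,310,110)
cv2.imwrite("pics/o8.png",np.hstack([cv2.resize(o,(400,400)),cv2.resize(o2,(400,400))])[:,:,::-1])
E
```

```text
clock: 19.0
ee_pos: [532.4, 223.5, 256.6]
orientation: [0.708, 0.706, -0.0, 0.0]
wrist_force: [-0.0, -0.1, -1.0]
width: 61.5
finger_force: 66.0
t19.0 yaw 89.8 at [532.4 223.5 256.6] turn [-0.   0.  -0.2] shift [ 8.65 -0.27 -0.35] F [-0.  -0.1 -1. ] w 61.5 j [ 0.28  0.3   1.53 -0.    1.31  0.28]
```

View pics/o8.png

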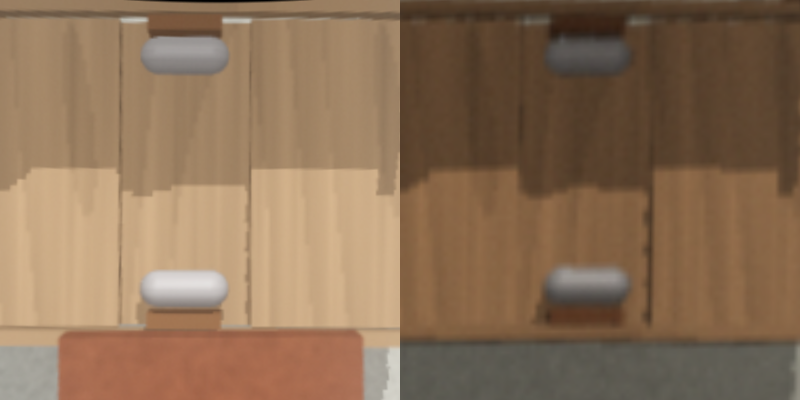

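```bash
python3 -m creep '0 0 0 5 -1.5 0 -1;0 0 0 10.2 -1.55 2 -1;0 0 0 10.2 -1.55 8 -1;0 0 0 10.2 -1.55 14 -1;0 0 0 10.2 -1.55 16.5 -1'; python3 -m creep '0 0 0 0 0 0 -1;0 0 0 0 0 1 -1;0 0 0 0 0 2 -1;0 0 0 0 0 2.6 -1;0 0 0 0 0 2.8 -1'; python3 -m creep '0 0 0 0 0 0.3 -1;0 0 0 0 0 0.4 -1;0 0 0 0 0 0.4 -1;0 0 0 0 0 0.4 -1;0 0 0 0 0 0.4 -1'
```

```text
clock: 19.68
ee_pos: [514.4, 324.7, 88.1]
orientation: [0.708, 0.706, -0.003, -0.001]
wrist_force: [0.6, -0.1, -0.8]
width: 61.3
finger_force: 66.1
clock: 20.3
ee_pos: [516.4, 326.5, 63.7]
orientation: [0.708, 0.706, -0.0, -0.0]
wrist_force: [-0.3, 0.5, -0.4]
width: 61.3
finger_force: 66.0
clock: 20.92
ee_pos: [516.6, 326.5, 60.0]
orientation: [0.708, 0.706, 0.0, 0.0]
wrist_force: [-0.1, -1.5, -0.4]
width: 61.4
finger_force: 66.2
```

```bash
python3 -m creep '0 0 0 -0.1 0.05 0.2 -1;0 0 0 -0.1 0.05 0.3 -1;0 0 0 -0.1 0.05 0.3 -1;0 0 0 -0.1 0.05 0.3 1;0 0 0 -0.1 0.05 0.3 1'; python3 -m creep '0 0 0 0 0 0 1;0 0 0 0 0 0 1;0 0 0 0 0 -3 1;0 0 0 0 0 -4 -1;0 0 0 0 0 -4 -1'; python3 -m creep '0 0 0 0 0 0 -1;0 0 0 0 0 0 -1;0 0 0 0 0 0 -1;0 0 0 0 0 1 -1;0 0 0 0 0 2 -1';  python3 -m creep '0 0 0 0 0 0.4 -1;0 0 0 0 0 0.8 -1;0 0 0 0 0 1.1 -1;0 0 0 0 0 1.4 -1;0 0 0 0 0 1.7 -1'
```

```text
clock: 21.55
ee_pos: [517.1, 325.5, 56.8]
orientation: [0.708, 0.706, 0.0, -0.0]
wrist_force: [0.6, 0.1, 1.3]
width: 85.3
finger_force: 0.0
clock: 22.18
ee_pos: [517.6, 325.8, 97.5]
orientation: [0.708, 0.706, 0.001, 0.0]
wrist_force: [0.1, -0.4, 0.2]
width: 51.8
finger_force: 0.0
clock: 22.8
ee_pos: [516.8, 325.4, 76.0]
orientation: [0.708, 0.706, -0.0, -0.0]
wrist_force: [0.7, 0.0, 0.2]
width: -0.1
finger_force: 0.0
clock: 23.42
ee_pos: [517.4, 325.7, 61.1]
orientation: [0.708, 0.706, 0.0, 0.0]
wrist_force: [-6.2, -3.0, 28.1]
width: -0.1
finger_force: 13.9
```

```bash
python3 -m creep '0 0 0 0 0 0.3 -1;0 0 0 0 0 0.6 -1;0 0 0 0 0 0.8 -1;0 0 0 0 0 0.9 -1;0 0 0 0 0 0.9 -1';  python3 -m creep '0 0 0 0 0 0.1 -1;0 0 0 0 0 0.2 -1;0 0 0 0 0 0.2 -1;0 0 0 0 0 0.2 -1;0 0 0 0 0 0.2 -1'
```

```text
clock: 24.05
ee_pos: [516.3, 325.3, 50.3]
orientation: [0.708, 0.706, -0.001, -0.0]
wrist_force: [0.2, -0.6, -1.0]
width: -0.1
finger_force: 0.0
clock: 24.68
ee_pos: [516.5, 325.3, 50.1]
orientation: [0.708, 0.707, -0.0, -0.0]
wrist_force: [-3.6, -1.1, 13.4]
width: -0.1
finger_force: 6.8
```

```bash
python3 -m creep '0 0 0 0 0 -5 -1;0 0 0 0 0 -11 1;0 0 0 -4 1 -17 1;0 0 0 -10 2.5 -20 1;0 0 0 -15 2.5 -20 1';python3 -m creep '0 0 0 -4 1 0 1;0 0 0 -6 3 0 1;0 0 0 -6 3 0 1;0 0 0 -6 3 0 1;0 0 0 -6 3 0 1'; python3 - <<'E'
from h import *
go(564,140,230,90)
w=wrist(); np.savez("w9.npz",**w); im=shot("top"); np.savez("top3.npz",**im)
o=ortho(w,40,564,146,70,0.35); o2=ortho(im,50,517,325,70,0.35)
cv2.imwrite("pics/o9.png",np.hstack([o,o2])[:,:,::-1])
E
```

```text
clock: 25.3
ee_pos: [543.9, 175.8, 251.5]
orientation: [0.707, 0.707, 0.002, 0.002]
wrist_force: [0.7, -0.2, -0.8]
width: 72.2
finger_force: 0.0
clock: 25.92
ee_pos: [570.7, 117.3, 248.4]
orientation: [0.707, 0.707, -0.0, -0.0]
wrist_force: [-0.7, 0.1, 0.2]
width: 85.6
finger_force: 0.0
t25.9 yaw 90.0 at [570.7 117.3 248.4] turn [-0.1 -0.  -0. ] shift [ 2.27 -0.67  1.85] F [-0.7  0.1  0.2] w 85.6 j [0.08 0.32 1.53 0.   1.3  0.08]
```

View pics/o9.png

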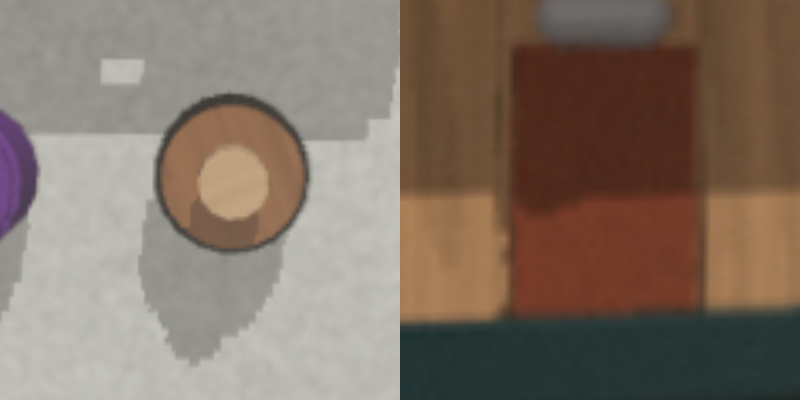

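Left: the lid measures about 54–56 mm, so this is the medium dish (black body, bamboo lid). The purple one beside it is a decoy. Right: the tile is flush. Before the order of weighing matters, I'll check numerically for any small dish.

```bash
python3 - <<'E'
from h import *
np.set_printoptions(precision=1,suppress=True)
im=shot("scene"); np.savez("scene3.npz",**im)
for k in ("small_p","medium_p","large_p"):
    for d in arm.find_in("scene",k): print(k,round(d["score"],2),np.array(d["bbox"]),world(im,*d["bbox"][:2]))
for nm,I in (("scene",im),("top",dict(np.load("top0.npz"))),("top3",dict(np.load("top3.npz")))):
    P=cloud(I); m=((P[...,2]>30)&(P[...,2]<70)&(I["range_z"]>0)&(P[...,0]>100)&(P[...,0]<950)&(abs(P[...,1])<800)).astype(np.uint8)
    n,l,s,c=cv2.connectedComponentsWithStats(m)
    for i in range(1,n):
        if s[i,4]>25: print(nm,c[i],s[i,4],np.median(P[l==i],0),np.ptp(P[l==i],0),np.median(I["color"][l==i],0))
E
```

```text
small_p 0.65 [349.6 232.4  38.   31.1] [514.8 327.   48.3]
medium_p 0.74 [256.  266.   21.   19.4] [788.8 202.6  39.1]
medium_p 0.56 [311.4 203.1  19.6  17.1] [494.8 166.6  39.3]
medium_p 0.54 [294.4 217.2  17.9  25.2] [576.7 164.   36.6]
large_p 0.89 [223.2 199.7  20.7  21.7] [684.6 -48.7  41. ]
large_p 0.76 [186.2 210.7  18.4  24.3] [796.8 -99.3  38.9]
large_p 0.72 [207.8 226.6  18.7  21.2] [791.3  -0.8  39.5]
scene [217.1  84. ] 469 [ 261.5 -546.7   50.6] [181.2 272.7  39.7] [102.  80.  54.]
scene [194.6 138.8] 1130 [ 553.3 -355.5   50.6] [242.9 166.1  39.9] [ 19.  107.5  50. ]
scene [ 90.4 131.9] 914 [ 804.3 -686.    42.4] [159.9 163.6  19.1] [180. 178. 166.]
scene [267.7 180.2] 1551 [529.1   4.3  54.3] [254.5 121.8  39.9] [116. 115. 112.]
scene [220.4 196.7] 249 [683.8 -63.3  39.6] [64.7 63.8 33.3] [129.  86.  49.]
scene [311.8 198.3] 189 [480.8 157.5  39.8] [50.7 54.  32.8] [ 99.  62. 113.]
scene [344.2 233.8] 4304 [535.2 318.6  50.2] [275.1 202.4  38.7] [137.  105.5  73. ]
scene [184.1 206.1] 270 [ 792.  -116.    39.5] [63.6 63.5 32.1] [ 35.5 125.  119. ]
scene [292.4 216. ] 2
[... 1595 characters left out ...]
3 [279.1 138.6] 387 [771.8 -16.3  38.7] [64.1 64.1 34.6] [ 44. 104.  95.]
top3 [299.2 171.1] 403 [674.4 -71.9  38.8] [65.4 63.6 35.7] [107.  70.  48.]
top3 [406.6 207.2] 923 [ 568.  -406.2   50.3] [234.  161.4  40. ] [27. 70. 34.]
top3 [147.7 229.6] 4776 [511.2 352.   49.5] [270.2 153.5  35.4] [110.  81.  56.]
top3 [279.5 220.1] 2389 [534.5 -11.7  54.2] [180.5 111.8  32.8] [86. 84. 84.]
top3 [215.5 207.7] 124 [572.  165.1  39.7] [51.3 27.6 35.3] [104.  64.  42.]
top3 [221.5 242.4] 277 [474.5 148.8  39.1] [45.2 52.9 35.6] [70. 35. 87.]
top3 [278.1 267.8] 354 [404.2  -5.8  32.3] [68.1 74.3 12.3] [153. 147. 134.]
top3 [482.6 348.5] 486 [ 188.5 -530.3   48.9] [166.4  92.5  40. ] [61.5 45.  32. ]
```

Every blob is accounted for: exactly two black dishes, medium (575,155) and large (674,-72), and no small one. I'll grasp the medium by its knob.

```bash
python3 -m creep '0 0 0 3.75 0.45 5 1;0 0 0 3.75 0.45 10 1;0 0 0 3.75 0.45 15 1;0 0 0 3.75 0.45 18 0.3;0 0 0 3.75 0.45 20.6 0'; python3 -m creep '0 0 0 0 0 0 0;0 0 0 0 0 0 0;0 0 0 0 0 0 -1;0 0 0 0 0 0 -1;0 0 0 0 0 0 -1'; python3 -m creep '0 0 0 0 0 0 -1;0 0 0 0 0 -2 -1;0 0 0 0 0 -6 -1;0 0 0 0 0 -10 -1;0 0 0 0 0 -10 -1'; python3 - <<'E'
from h import *
go(533,-6,110,90)
E
```

```text
clock: 26.85
ee_pos: [575.7, 154.0, 41.2]
orientation: [0.708, 0.707, -0.0, -0.0]
wrist_force: [0.5, -0.2, -0.3]
width: 51.6
finger_force: 0.0
clock: 27.48
ee_pos: [576.9, 154.0, 44.2]
orientation: [0.708, 0.706, 0.001, 0.001]
wrist_force: [-1.8, 0.5, 6.1]
width: 21.5
finger_force: 58.5
clock: 28.1
ee_pos: [578.9, 154.3, 146.5]
orientation: [0.708, 0.706, 0.003, 0.002]
wrist_force: [1.1, 0.6, -2.3]
width: 21.7
finger_force: 59.4
t28.1 yaw 89.9 at [578.9 154.3 146.5] turn [ 0.4 -0.1 -0.1] shift [-16.04  -4.59   3.59] F [ 1.1  0.6 -2.3] w 21.7 j [0.15 0.44 1.61 0.   1.08 0.15]
```

```bash
python3 -m creep '0 0 0 -5 -1.5 0 -1;0 0 0 -10 -3 0 -1;0 0 0 -15 -4.3 0 -1;0 0 0 -16 -4.3 0 -1;0 0 0 -16 -4.3 2.5 -1'; python3 -m creep '0 0 0 0 0 0 -1;0 0 0 0 0 0 -1;0 0 0 0 0 0 -1;0 0 0 0 0 0 -1;0 0 0 0 0 0 -1'; python3 - <<'E'
from h import *
go(532.8,-6,98,90)
E
```

```text
clock: 28.72
ee_pos: [534.4, -7.0, 118.4]
orientation: [0.709, 0.706, 0.001, 0.001]
wrist_force: [-0.3, -0.8, -1.6]
width: 21.5
finger_force: 59.4
clock: 29.35
ee_pos: [533.1, -5.9, 118.1]
orientation: [0.708, 0.707, 0.0, 0.0]
wrist_force: [0.6, 0.2, -1.4]
width: 21.7
finger_force: 59.3
t29.4 yaw 89.9 at [533.1  -5.9 118.1] turn [ 0.  -0.  -0.1] shift [-0.01 -0.03  2.01] F [ 0.6  0.2 -1.4] w 21.7 j [-0.14  0.4   1.78  0.    0.96 -0.14]
```

```bash
python3 -m creep '0 0 0 0 0 1 -1;0 0 0 0 0 2 -1;0 0 0 0 0 2 -1;0 0 0 0 0 2 -0.5;0 0 0 0 0 2 0.2'; python3 -m creep '0 0 0 0 0 0 0.2;0 0 0 0 0 -3 0.3;0 0 0 0 0 -8 1;0 0 0 -6 0 -14 1;0 0 0 -8 0 -16 1';  python3 -m creep '0 0 0 0 0 0 1;0 0 0 0 0 0 1;0 0 0 0 0 0 1;0 0 0 0 0 0 1;0 0 0 0 0 0 1'; cat >> h.py <<'E'
def wcloud(im):
    "range_z along the axis -> world points for the fisheye"
    u,v=np.meshgrid(np.arange(512),np.arange(384)); du,dv=(u-im["cx"])/im["fx"],(v-im["cy"])/im["fy"]; r=np.hypot(du,dv)+1e-9
    z=im["range_z"]; k=np.tan(r)/r; p=np.stack([du*k*z,dv*k*z,z],-1); return p@im["E"][:3,:3].T+im["E"][:3,3]
E
python3 - <<'E'
from h import *
np.set_printoptions(precision=1,suppress=True)
go(532.8,-6,98,90)
w=wrist(); np.savez("w10.npz",**w)
P=wcloud(w); ok=w["range_z"]>0
def zmed(x,y,r): m=ok&(np.hypot(P[...,0]-x,P[...,1]-y)<r); return m.sum(),np.median(P[m],0) if m.any() else None
print("pan rim",zmed(533,43,8),zmed(500,43,6),"lid",zmed(533,-6,25),"plate",zmed(490,-6,6),"table",zmed(650,60,15))
m=ok&(P[...,2]>85)&(P[...,2]<130)&(np.hypot(P[...,0]-533,P[...,1]+6)<60); print("lid pts",m.sum(),np.median(P[m],0), P[m].min(0),P[m].max(0))
o=ortho(w,32,404,-3,50,0.25); c=o.astype(int); np.save("dial1.npy",o)
for n,mm in (("green",(c[...,1]>c[...,0]+40)),("red",(c[...,0]>c[...,1]+60)),("black",c.max(-1)<60)):
    ys,xs=np.nonzero(mm); print(n,len(xs),(xs.mean(),ys.mean(),xs.min(),xs.max(),ys.min(),ys.max()) if len(xs) else 0)
cv2.imwrite("pics/o10.png",np.hstack([o,ortho(w,95,533,-6,70,0.35)])[:,:,::-1])
E
```

```text
clock: 29.98
ee_pos: [533.0, -6.1, 97.9]
orientation: [0.708, 0.706, 0.0, 0.0]
wrist_force: [-0.3, 0.4, -0.1]
width: 38.3
finger_force: 0.0
clock: 30.6
ee_pos: [533.2, -87.1, 260.1]
orientation: [0.707, 0.707, 0.001, 0.001]
wrist_force: [1.1, 0.4, -0.6]
width: 85.5
finger_force: 0.0
clock: 31.22
ee_pos: [532.4, -85.5, 257.0]
orientation: [0.707, 0.707, -0.0, -0.001]
wrist_force: [0.4, 0.1, 0.2]
width: 85.4
finger_force: 0.0
t31.2 yaw 89.9 at [532.4 -85.5 257. ] turn [-0.1 -0.  -0.1] shift [ 7.9  0.1 15.9] F [0.4 0.1 0.2] w 85.4 j [-0.3  0.2  1.6  0.   1.3 -0.3]
pan rim (np.int64(149), array([533.5,  43.4,  52.5])) (np.int64(84), array([500.3,  42.9,  52.3])) lid (np.int64(1822), array([532.3,  -5.7,  92.5])) plate (np.int64(83), array([489.6,  -6.4,  52.2])) table (np.int64(346), array([649.6,  60. ,   0.1]))
lid pts 2187 [530.4  -5.7  92.3] [503.1 -33.3  85. ] [558.2  20.7 114.6]
green 4961 (np.float64(115.93166700262044), np.float64(136.23221124773232), np.int64(73), np.int64(177), np.int64(74), np.int64(210))
red 3420 (np.float64(121.51345029239766), np.float64(268.9263157894737), np.int64(76), np.int64(169), np.int64(210), np.int64(317))
black 48 (np.float64(120.58333333333333), np.float64(233.58333333333334), np.int64(100), np.int64(213), np.int64(203), np.int64(244))
```

View pics/o10.png

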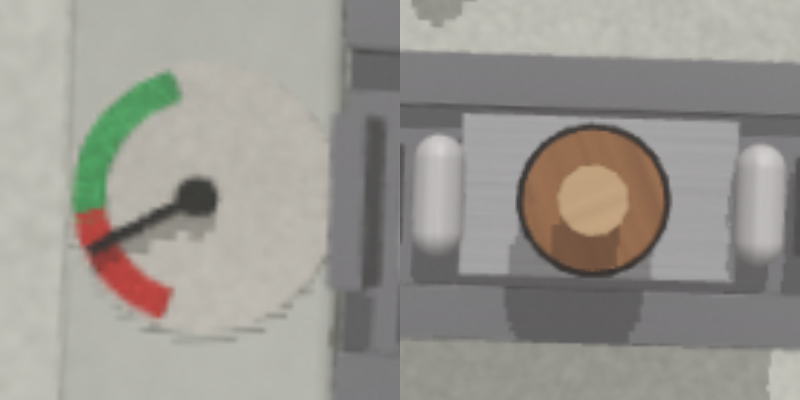

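The needle is in the red and the pan has sunk 5.6 mm, so the medium dish is nearly empty and goes in the green box. It stood centred. I'll regrasp it and measure the box.

```bash
python3 -m creep '0 0 0 4 -0.15 4 1;0 0 0 7.95 -0.15 8 1;0 0 0 7.95 -0.15 12 1;0 0 0 7.95 -0.15 14 0.3;0 0 0 7.95 -0.15 16 0'; python3 -m creep '0 0 0 0 0 0 0;0 0 0 0 0 0 0;0 0 0 0 0 0 -1;0 0 0 0 0 0 -1;0 0 0 0 0 0 -1'; python3 -m creep '0 0 0 0 0 0 -1;0 0 0 0 0 -2 -1;0 0 0 0 0 -6 -1;0 0 0 0 0 -11 -1;0 0 0 0 0 -11 -1'; python3 - <<'E'
from h import *
np.set_printoptions(precision=1,suppress=True)
im=dict(np.load("top0.npz")); P=cloud(im); c=im["color"].astype(int); g=(c[...,1]>c[...,0]+15)&(c[...,1]>c[...,2]+10)&(P[...,1]<-200)&(im["range_z"]>0)
for lo,hi in ((-3,10),(66,80),(100,160)):
    q=P[g&(P[...,2]>lo)&(P[...,2]<hi)][:,:2].astype(np.float32); print(lo,len(q),cv2.minAreaRect(q),np.percentile(q,[1,99],axis=0))
go(570,-350,200,90)
E
```

```text
clock: 31.9
ee_pos: [531.2, -6.2, 96.7]
orientation: [0.708, 0.707, -0.0, -0.0]
wrist_force: [0.2, 0.7, 0.6]
width: 51.6
finger_force: 0.0
clock: 32.52
ee_pos: [531.9, -6.7, 98.3]
orientation: [0.708, 0.706, 0.0, 0.001]
wrist_force: [0.8, 0.3, 0.3]
width: 21.1
finger_force: 58.7
clock: 33.15
ee_pos: [534.0, -6.9, 211.3]
orientation: [0.708, 0.706, 0.002, 0.003]
wrist_force: [1.3, -0.7, -2.3]
width: 21.1
finger_force: 59.2
-3 3374 ((581.1824340820312, -429.36541748046875), (274.3625793457031, 302.62933349609375), 4.575530529022217) [[ 444.7 -459.2]
 [ 661.9 -282.4]]
66 665 ((549.7987670898438, -360.9322204589844), (230.61790466308594, 159.13929748535156), 3.1818432807922363) [[ 432.6 -441.4]
 [ 666.3 -278.5]]
100 1553 ((555.264892578125, -453.88800048828125), (229.6595001220703, 29.235347747802734), 4.420043468475342) [[ 442.6 -468.1]
 [ 666.9 -437.2]]
t33.1 yaw 89.9 at [534.   -6.9 211.3] turn [ 0.4  0.1 -0.1] shift [-34.3   3.7   1.2] F [ 1.3 -0.7 -2.3] w 21.1 j [-0.1  0.3  1.7  0.   1.2 -0.1]
```

```bash
python3 -m creep '0 0 0 -6 -0.6 0 -1;0 0 0 -12 -1.2 0 -1;0 0 0 -18 -1.8 0 -1;0 0 0 -24 -2.4 0 -1;0 0 0 -30 -3.2 0 -1'; python3 -m creep '0 0 0 -4 0 0 -1;0 0 0 -4 0 0 -1;0 0 0 -4 0 3 -1;0 0 0 -4 0 7 -1;0 0 0 -4 0 7 -1'; python3 - <<'E'
from h import *
np.set_printoptions(precision=1,suppress=True)
go(500,-349,49,90)
w=wrist(); np.savez("w11.npz",**w); P=wcloud(w); ok=w["range_z"]>0; c=w["color"].astype(int)
g=(c[...,1]>c[...,0]+25)&ok
q=P[g&(P[...,2]>70)&(P[...,2]<79)]; print(len(q),np.percentile(q,[2,98],axis=0))
for xx in (460,500,540,580,620):
    s=q[abs(q[:,0]-xx)<8]; print(xx, np.percentile(s[:,1],[5,95]) if len(s) else None)
E
```

```text
clock: 33.78
ee_pos: [497.4, -307.7, 205.8]
orientation: [0.708, 0.706, -0.0, -0.002]
wrist_force: [0.9, 0.6, -2.1]
width: 21.4
finger_force: 59.1
clock: 34.4
ee_pos: [495.6, -342.8, 133.6]
orientation: [0.708, 0.707, -0.0, -0.005]
wrist_force: [-0.1, 0.4, -1.9]
width: 21.3
finger_force: 59.1
t34.4 yaw 89.9 at [ 495.6 -342.8  133.6] turn [-0.4 -0.4 -0.1] shift [-0.7  0.5  8.4] F [-0.1  0.4 -1.9] w 21.3 j [-0.7  0.5  1.6  0.   1.1 -0.7]
4393 [[ 432.7 -436.9   70.3]
 [ 663.8 -278.8   78.2]]
460 [-292.1 -288.1]
500 [-437.3 -285.8]
540 [-287.2 -283.3]
580 [-284.9 -280.9]
620 [-429.8 -278.9]
```

```bash
python3 -m creep '0 0 0 -0.6 0.4 2 -1;0 0 0 -0.6 0.4 5 -1;0 0 0 -0.6 0.4 7 -1;0 0 0 -0.6 0.4 8.4 -1;0 0 0 -0.6 0.4 8.4 -1'; python3 -m creep '0 0 0 0 0 0 -1;0 0 0 0 0 0.1 -0.5;0 0 0 0 0 0.1 0;0 0 0 0 0 0.1 0.1;0 0 0 0 0 -4 0.1'; python3 -m creep '0 0 0 0 0 -6 0.1;0 0 0 0 0 -10 0.3;0 0 0 0 0 -14 1;0 0 0 4 4 -15 1;0 0 0 9 8 -15 1'; python3 - <<'E'
from h import *
np.set_printoptions(precision=1,suppress=True)
go(640,-110,220,90)
w=wrist(); np.savez("w12.npz",**w); P=wcloud(w); ok=w["range_z"]>0
m=ok&(np.hypot(P[...,0]-500,P[...,1]+349)<45)
for lo,hi in ((38,49),(55,75)):
    q=P[m&(P[...,2]>lo)&(P[...,2]<hi)]; print(lo,len(q),np.median(q,0),np.ptp(q,0))
E
```

```text
clock: 35.08
ee_pos: [502.5, -352.4, 52.9]
orientation: [0.708, 0.706, -0.0, -0.001]
wrist_force: [0.3, -0.7, -1.4]
width: 21.4
finger_force: 59.1
clock: 35.7
ee_pos: [500.7, -350.8, 91.5]
orientation: [0.708, 0.706, -0.0, -0.003]
wrist_force: [-0.4, -0.2, 0.0]
width: 47.0
finger_force: 0.0
clock: 36.33
ee_pos: [583.6, -264.5, 246.0]
orientation: [0.709, 0.706, 0.001, 0.002]
wrist_force: [0.8, -0.5, 0.3]
width: 85.7
finger_force: 0.0
t36.3 yaw 89.7 at [ 583.6 -264.5  246. ] turn [ 0.2  0.1 -0.3] shift [15.5  5.6  2.6] F [ 0.8 -0.5  0.3] w 85.7 j [-0.5  0.4  1.4 -0.   1.3 -0.5]
38 879 [ 508.  -342.9   43.8] [54.2 52.2 10.9]
55 294 [ 502.7 -349.8   63.7] [23.3 23.7 10.8]
```

The medium stands upright in the box (lid at 44 mm). Now the large one.

```bash
python3 -m creep '0 0 0 5 2 0 1;0 0 0 10 4 1 1;0 0 0 15 6.5 2 1;0 0 0 15.5 7 2 1;0 0 0 15.5 7 2 1'; cat >> h.py <<'E'
def knob(w,x,y,z0=0,r=60):
    P=wcloud(w); ok=w["range_z"]>0; m=ok&(np.hypot(P[...,0]-x,P[...,1]-y)<r)
    for lo,hi in ((z0+37,z0+43),(z0+57,z0+64)):
        q=P[m&(P[...,2]>lo)&(P[...,2]<hi)]
        if len(q): (a,b),s,t=cv2.minAreaRect(q[:,:2].astype(np.float32)); print(lo,len(q),"c %.1f %.1f"%(a,b),"size",np.round(s,1),"z",np.round(np.median(q[:,2]),1))
E
python3 - <<'E'
from h import *
np.set_printoptions(precision=1,suppress=True)
w=wrist(); np.savez("w13.npz",**w); go(674,-72,42,90); knob(w,674,-72)
for d in arm.find_in("wrist","large_p"): b=d["bbox"]; print(round(d["score"],2),np.array(b),wworld(w,b[0],b[1],40), w["color"][int(b[1]),int(b[0])])
im=shot("top"); P=cloud(im); m=(P[...,2]>30)&(P[...,2]<50)&(np.hypot(P[...,0]-674,P[...,1]+72)<60); print(np.median(P[m],0))
o=ortho(w,40,674,-72,75,0.375); cv2.imwrite("pics/o13.png",o[:,:,::-1])
E
```

```text
clock: 37.0
ee_pos: [652.3, -108.9, 223.7]
orientation: [0.707, 0.707, -0.0, 0.0]
wrist_force: [-1.0, -0.2, -0.9]
width: 85.5
finger_force: 0.0
t37.0 yaw 89.9 at [ 652.  -109.8  223.9] turn [-0.   0.  -0.1] shift [ 3.8  2.2 18.2] F [ 0.3 -0.6 -0.6] w 85.5 j [-0.3  0.5  1.4 -0.   1.3 -0.3]
37 1868 c 676.5 -71.8 size [61.7 60.4] z 40.1
57 379 c 653.7 -66.1 size [22.4 70.8] z 60.0
0.68 [361.6 174.6  53.6  55.9] [ 779.1 -118.5   40. ] [115 115  98]
0.65 [359.8  88.2  60.3  49.5] [769.9 -17.4  40. ] [108  95  79]
0.6 [276.7 134.8  57.   52.5] [676.2 -73.4  40. ] [188 158 125]
[679.3 -54.8  38. ]
```

View pics/o13.png

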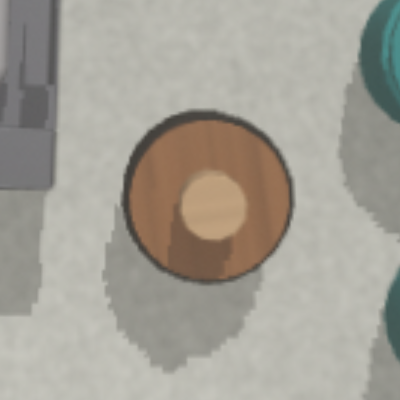

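```bash
python3 -m creep '0 0 0 3.8 2.45 5 1;0 0 0 3.8 2.45 10 1;0 0 0 3.8 2.45 14 1;0 0 0 3.8 2.45 16 0.3;0 0 0 3.8 2.45 17.9 0'
```

```text
clock: 37.78
ee_pos: [677.4, -72.2, 44.7]
orientation: [0.708, 0.706, 0.0, 0.001]
wrist_force: [1.0, -0.2, 0.1]
width: 51.6
finger_force: 0.0
```

The crop shows the black large dish at (210,200), with turquoise decoys only at the right edge. I'll grip it and carry it to the pan.

```bash
python3 -m creep '0 0 0 0 0 0 0;0 0 0 0 0 0 -1;0 0 0 0 0 0 -1;0 0 0 0 0 0 -1;0 0 0 0 0 0 -1'; python3 -m creep '0 0 0 0 0 -2 -1;0 0 0 0 0 -6 -1;0 0 0 0 0 -10 -1;0 0 0 3 -6 -10 -1;0 0 0 6.6 -12 -10 -1'; python3 -m creep '0 0 0 0 -2.4 0 -1;0 0 0 0 -2.4 0 -1;0 0 0 0 -2.4 2 -1;0 0 0 0 -2.4 2 -1;0 0 0 0 -2.4 2 -1'; python3 - <<'E'
from h import *
go(532.8,-6,98,90)
E
```

```text
clock: 38.4
ee_pos: [678.1, -71.4, 46.5]
orientation: [0.708, 0.707, 0.001, 0.001]
wrist_force: [-0.3, -0.3, 7.2]
width: 21.4
finger_force: 59.1
clock: 39.02
ee_pos: [565.8, -10.5, 145.7]
orientation: [0.708, 0.706, 0.0, 0.0]
wrist_force: [0.1, 0.2, -5.5]
width: 21.4
finger_force: 60.2
clock: 39.65
ee_pos: [544.0, -11.1, 125.1]
orientation: [0.708, 0.706, 0.0, 0.0]
wrist_force: [-0.8, 0.7, -5.4]
width: 20.7
finger_force: 60.1
t39.6 yaw 89.9 at [544.  -11.1 125.1] turn [ 0.  -0.  -0.1] shift [ 0.51 -1.12  2.71] F [-0.8  0.7 -5.4] w 20.7 j [-0.15  0.4   1.75  0.    0.99 -0.15]
```

```bash
python3 -m creep '0 0 0 0.5 -1.1 0 -1;0 0 0 0.5 -1.1 0.5 -1;0 0 0 0.5 -1.1 1.5 -1;0 0 0 0.5 -1.1 2.5 -1;0 0 0 0.5 -1.1 2.9 -1'; python3 -m creep '0 0 0 0 0 0 -1;0 0 0 0 0 0.2 -1;0 0 0 0 0 0.4 -0.5;0 0 0 0 0 0.4 0;0 0 0 0 0 0.4 0.1'; python3 -m creep '0 0 0 0 0 0 0.2;0 0 0 0 0 -3 0.3;0 0 0 0 0 -8 1;0 0 0 -6 0 -14 1;0 0 0 -8 0 -16 1';  python3 -m creep '0 0 0 0 0 0 1;0 0 0 0 0 0 1;0 0 0 0 0 0 1;0 0 0 0 0 0 1;0 0 0 0 0 0 1'; python3 - <<'E'
from h import *
np.set_printoptions(precision=1,suppress=True)
go(532.8,-6,98,90)
w=wrist(); np.savez("w14.npz",**w); P=wcloud(w); ok=w["range_z"]>0
m=ok&(np.hypot(P[...,0]-533,P[...,1]-43)<8); z=np.median(P[m][:,2]); print("pan z",z); knob(w,533,-6,z)
o=ortho(w,32,404,-3,50,0.25).astype(int); d=o.max(-1)<75; d[:, 290:]=0; ys,xs=np.nonzero(d); hub=(197,197)
far=np.argmax(np.where((xs>70),np.hypot(xs-hub[0],ys-hub[1]),0)); print("dark far pts",len(xs), xs[far],ys[far], np.c_[xs,ys][np.hypot(xs-hub[0],ys-hub[1])>45].mean(0))
E
```

```text
clock: 40.28
ee_pos: [532.3, -5.9, 94.9]
orientation: [0.708, 0.706, -0.0, -0.0]
wrist_force: [-1.0, 0.7, -1.0]
width: 21.0
finger_force: 60.7
clock: 40.9
ee_pos: [532.8, -6.0, 92.0]
orientation: [0.708, 0.706, 0.0, 0.0]
wrist_force: [-0.6, 0.3, -0.2]
width: 46.9
finger_force: 0.0
clock: 41.52
ee_pos: [532.6, -86.9, 254.0]
orientation: [0.707, 0.707, 0.001, 0.001]
wrist_force: [0.8, -0.1, 0.3]
width: 85.4
finger_force: 0.0
clock: 42.15
ee_pos: [531.8, -85.3, 251.0]
orientation: [0.707, 0.707, -0.0, -0.001]
wrist_force: [1.2, 0.9, -0.3]
width: 85.5
finger_force: 0.0
t42.1 yaw 89.9 at [531.8 -85.3 251. ] turn [-0.1 -0.  -0.1] shift [ 7.9  0.1 15.3] F [ 1.2  0.9 -0.3] w 85.5 j [-0.3  0.2  1.6  0.   1.3 -0.3]
pan z 45.20222340137224
82.20222340137224 2173 c 532.1 -7.0 size [60.  61.3] z 85.3
102.20222340137224 480 c 531.7 -6.5 size [23.  23.4] z 105.2
dark far pts 1728 83 157 [117.  165.9]
```

The needle tip is at ortho (83,157), in the green arc, and the pan has sunk 12.8 mm, so the large dish is full. It stood centred (532,-7). It goes on the lower shelf, on the wood beside the tile.

```bash
python3 -m creep '0 0 0 4 0 4 1;0 0 0 7.9 0 8 1;0 0 0 7.9 0 12 1;0 0 0 7.9 0 14 0.3;0 0 0 7.9 0 16.1 0'; python3 -m creep '0 0 0 0 0 0 0;0 0 0 0 0 0 0;0 0 0 0 0 0 -1;0 0 0 0 0 0 -1;0 0 0 0 0 0 -1'; python3 -m creep '0 0 0 0 0 0 -1;0 0 0 0 0 -2 -1;0 0 0 0 0 -6 -1;0 0 0 0 0 -11 -1;0 0 0 0 0 -13 -1'; python3 -m creep '0 0 0 6 1 0 -1;0 0 0 12 2 0 -1;0 0 0 18 3.5 0 -1;0 0 0 24 5 0 -1;0 0 0 30 6.5 0 -1'; python3 -m creep '0 0 0 3 0 0 -1;0 0 0 3 0 0 -1;0 0 0 3 0 4 -1;0 0 0 3 0 8 -1;0 0 0 3 0 8 -1';python3 - <<'E'
from h import *
go(597,325,95,90)
E
```

```text
clock: 42.82
ee_pos: [532.2, -6.5, 89.7]
orientation: [0.708, 0.707, -0.0, -0.0]
wrist_force: [0.8, -0.1, -0.7]
width: 51.5
finger_force: 0.0
clock: 43.45
ee_pos: [532.6, -7.0, 91.2]
orientation: [0.708, 0.706, 0.0, 0.0]
wrist_force: [0.6, -0.5, 0.7]
width: 21.6
finger_force: 58.7
clock: 44.08
ee_pos: [533.1, -6.9, 222.9]
orientation: [0.708, 0.706, 0.001, 0.001]
wrist_force: [0.8, 0.1, -5.1]
width: 21.5
finger_force: 59.7
clock: 44.7
ee_pos: [597.1, 294.6, 219.3]
orientation: [0.708, 0.706, -0.001, -0.0]
wrist_force: [1.3, 0.4, -4.8]
width: 21.4
finger_force: 59.5
clock: 45.32
ee_pos: [593.9, 320.3, 136.2]
orientation: [0.708, 0.706, -0.005, -0.002]
wrist_force: [-1.2, -0.4, -5.4]
width: 21.1
finger_force: 60.1
t45.3 yaw 89.9 at [593.9 320.3 136.2] turn [-0.6  0.3 -0.1] shift [0.49 0.35 4.12] F [-1.2 -0.4 -5.4] w 21.1 j [ 0.39  0.56  1.43 -0.    1.17  0.4 ]
```

```bash
python3 -m creep '0 0 0 0 0 1 -1;0 0 0 0 0 2.5 -1;0 0 0 0 0 3.5 -1;0 0 0 0 0 4.1 -1;0 0 0 0 0 4.3 -1'; python3 -m creep '0 0 0 0 0 0 -1;0 0 0 0 0 0 -1;0 0 0 0 0 0 -1;0 0 0 0 0 0 -1;0 0 0 0 0 0 -1'
```

```text
clock: 45.95
ee_pos: [597.6, 322.4, 98.0]
orientation: [0.708, 0.707, -0.001, 0.0]
wrist_force: [-3.4, -4.9, 5.3]
width: 21.1
finger_force: 61.2
clock: 46.58
ee_pos: [597.8, 322.7, 98.2]
orientation: [0.708, 0.706, -0.0, 0.0]
wrist_force: [-3.2, -4.1, 3.5]
width: 21.8
finger_force: 61.0
```

```bash
python3 -m creep '0 0 0 0 0 -0.1 -1;0 0 0 0 0 -0.1 -0.5;0 0 0 0 0 -0.1 0;0 0 0 0 0 -0.1 0.1;0 0 0 0 0 -0.1 0.1'; python3 -m creep '0 0 0 0 0 -3 0.1;0 0 0 0 0 -8 0.3;0 0 0 0 0 -13 1;0 0 0 -5 -3 -15 1;0 0 0 -10 -8 -15 1'; python3 - <<'E'
from h import *
np.set_printoptions(precision=1,suppress=True)
w=wrist(); np.savez("w15.npz",**w); go(520,100,250,90); knob(w,597,323,50,45)
P=wcloud(w); ok=w["range_z"]>0
f=lambda x,y,r=6: (np.round(np.median(P[ok&(np.hypot(P[...,0]-x,P[...,1]-y)<r)],0),1))
print("tile",f(517,345),f(517,310),f(500,325),f(535,325),"shelf",f(440,325),f(470,325))
rect(w,50,517,325,70,lambda o:(cv2.cvtColor(o,cv2.COLOR_RGB2HSV)[...,1]>108)&(cv2.cvtColor(o,cv2.COLOR_RGB2HSV)[...,0]<10))
im=shot("top"); np.savez("top4.npz",**im)
for k in ("medium_p","large_p"):
    for d in arm.find_in("top",k): b=d["bbox"]; print(k,round(d["score"],2),world(im,b[0],b[1]))
E
```

```text
clock: 47.2
ee_pos: [598.4, 323.3, 99.2]
orientation: [0.708, 0.706, 0.001, 0.0]
wrist_force: [1.0, 0.1, -0.9]
width: 47.0
finger_force: 0.0
clock: 47.82
ee_pos: [525.4, 228.4, 251.4]
orientation: [0.708, 0.707, 0.003, 0.002]
wrist_force: [-0.4, -0.4, -0.7]
width: 85.5
finger_force: 0.0
t47.9 yaw 89.9 at [513.9 222.3 247.8] turn [-0.5  0.3 -0.1] shift [-12.2   0.6  -0.2] F [-8.8 -5.6 -2.3] w 85.4 j [ 0.3  0.3  1.6 -0.   1.3  0.3]
87 2055 c 596.0 322.0 size [61.5 60.2] z 90.1
107 448 c 596.9 321.3 size [23.4 22.6] z 110.0
tile [516.8 345.2  50.2] [516.7 310.5  50.1] [499.7 324.8  50.1] [534.8 324.4  50.2] shelf [440.3 325.   50.1] [469.8 325.   50.2]
rect c (518.1, 325.2) centroid (523.1, 334.4) size 62.0 108.0 angle 89.3
medium_p 0.87 [471.8 147.3  56.8]
medium_p 0.76 [ 500.  -351.3   63.6]
medium_p 0.72 [771.8 193.3  43.5]
large_p 0.72 [ 772.4 -129.2   42.1]
large_p 0.68 [764.6 -15.   58.8]
```

```bash
python3 -m creep '0 0 0 -6 0 0 1;0 0 0 -12 0 0 1;0 0 0 -18 0 0 1;0 0 0 -24 0 0 1;0 0 0 -29 0 0 1'; python3 -m creep '0 0 0 0 0 0 1;0 0 0 0 0 0 1;0 0 0 0 0 0 1;0 0 0 0 0 0 1;0 0 0 0 0 0 1'; python3 - <<'E'
from h import *
np.set_printoptions(precision=1,suppress=True)
w=wrist(); P=wcloud(w); ok=w["range_z"]>0
f=lambda x,y,r=6: np.round(np.median(P[ok&(np.hypot(P[...,0]-x,P[...,1]-y)<r)],0),1)
print("plate",f(533,15),f(533,-25),f(490,-6),f(575,-6),"rim",f(533,42),f(500,42))
rect(w,56,533,-6,62,lambda o:cv2.medianBlur(o,5)[...,0]>148)
im=dict(np.load("top4.npz")); P=cloud(im); m=(P[...,2]>40)&(P[...,2]<47)&(np.hypot(P[...,0]-501,P[...,1]+350)<30); print("medium lid",m.sum(),np.median(P[m],0))
print(arm.sense()["clock"])
E
```

```text
clock: 48.65
ee_pos: [525.1, -63.3, 249.2]
orientation: [0.708, 0.706, 0.001, 0.001]
wrist_force: [0.9, 0.0, -0.2]
width: 85.4
finger_force: 0.0
clock: 49.28
ee_pos: [523.0, -60.3, 248.7]
orientation: [0.707, 0.707, 0.0, -0.0]
wrist_force: [0.5, -0.2, -0.5]
width: 85.7
finger_force: 0.0
plate [533.1  14.8  55.7] [533.2 -25.   55.6] [490.3  -5.5  55.8] [575.   -6.1  55.7] rim [533.   41.9  56. ] [499.9  42.1  55.8]
rect c (528.4, -4.9) centroid (529.8, -4.6) size 116.2 63.0 angle 178.3
medium lid 165 [ 499.9 -348.4   43.1]
49.325
```

All in place; handing in.

```bash
python3 -c "
from plant import arm
print(arm.hand_in())"
```

```text
the job is handed in; nothing more can be done
None
```

I handed the job in at about 49 s: plate and tile are flush, and of the two black dishes present (no small one found) the nearly empty medium is upright in the green box and the full large upright on the lower shelf; no verdict came back.

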